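Tidy the bathroom shelf

TASK

Tidy the shelf: stand both brush heads upright in slots of the toothbrush stand, foot down, one to a slot, and lay the bar of soap flat in the soap box and the orange tongue cleaner flat in the white ceramic tray. Nest the plastic rinse cup base down in the steel tumbler, loosely: lower it until it just rests there and do not drop it in or press it tight. Leave the tumbler upright.

Things in the scene. Friction and masses are not known exactly. Their poses are not given: they have to be found in the camera images.
- head_round: replacement head of an electric toothbrush with a small round top, white, 76 mm tall, 12 g, standing loose on its foot. Origin: centre of the underside, z up. Round foot 16 mm across, shaft 14 mm wide up to 30 mm, neck 9 mm at 52 mm, then an upright round plate 14 mm wide (along y), 6 mm thick (along x), from 62 to 76 mm height; bristles to +x (to 12 mm from the axis). Grip the plate across y.
- head_oval: replacement head of an electric toothbrush with a longish rectangular top, white, 76 mm tall, 12 g, standing upright loose on its foot. Origin: centre of the underside, z up along the head. Same foot (16 mm across), shaft and neck as the round one; upright plate 12 mm wide (along y), 6 mm thick (along x), from 54 to 76 mm height; bristles to +x (to 12 mm from the axis). Grip the plate across y.
- soap: bar of cream-coloured soap with rounded edges, 78 mm (x) x 48 mm (y) x 28 mm high, about 95 g, lying flat and loose. Origin: centre of the underside, z up.
- rinse_cup: white plastic rinse cup, plainly flaring, taller and wider at the rim than the tumbler, open at the top, standing loose on its base, about 45 g. 100 mm high, outside diameter 46 mm at the base widening evenly to 66 mm at the rim, wall 2.5 mm. Origin: centre of the underside, z up.
- tongue_cleaner: orange plastic tongue cleaner lying flat and loose, 122 mm long along its x, about 22 g. Origin: on the underside at mid-length, z up. Handle a bar 16 mm wide (y) and 10 mm thick from x = -61 to +15 mm, then a thin neck, and a ring-shaped scraper 32 mm wide and 5 mm thick at the +x end. It balances, and is best gripped across, at about x = -16 mm.
- brush_stand: grey hard silicone toothbrush stand, a block 50 mm (x) x 160 mm (y) x 46 mm high, loose, about 300 g. Origin: centre of the underside, z up. Five square slots 26 mm x 26 mm open at the top, in a row along y at y = -60, -30, 0, 30 and 60 mm (x = 0), 40 mm deep: their floors are 6 mm above the underside. All are empty.
- soap_box: pale plastic soap box without its lid, an open box 84 mm (x) x 116 mm (y) x 20 mm high, walls 4 mm, loose, about 70 g. Origin: centre of the underside, z up. Inside 76 mm x 108 mm, with low drain ribs: the soap rests on the ribs' tops, 7 mm above the underside.
- tray: white ceramic tray, shallow, longer than the soap box and without ribs, 80 mm (x) x 150 mm (y) x 12 mm high, walls 4 mm, loose, about 220 g. Origin: centre of the underside, z up. Inside 72 mm x 142 mm, floor 4 mm above the underside.
- tumbler: grey bare-steel tumbler, nearly straight, standing loose, about 110 g. 90 mm high, outside diameter 52 mm at the base, 60 mm at the rim, wall 2 mm (mouth 56 mm inside). Origin: centre of the underside, z up. The rinse cup, put in base down, rests in its mouth, underside about 40 mm above the tumbler's, upper half standing out; pushed in, or dropped more than 20 mm, it wedges.
There are look-alikes about, which are no part of the job. What is shaped like the rinse_cup but turquoise is not meant.

How it is judged:
By the outcome, as a careful person would: the job done as asked, in the order asked, and still so for the second after the job is handed in, with the robot touching nothing.
It also fails if it takes over 134 s, if anything falls off the work surface, if the arm or the gripper's body presses on something with over 40 N, if the wrist force passes 120 N, or if a joint passes its speed limit or range.

ROBOT

A 6-joint arm with a two-finger parallel gripper is mounted at the origin on the work surface. World frame = base frame: x ahead of the robot, y to its left, z up, the work surface at z = 0. Lengths are in mm, angles in rad, forces in N, time in s.
With the tool pointing down it reaches from about 275 to 750 mm from the base axis. Payload 10.2 kg.
Tool frame: the origin (TCP) lies midway between the tips of the shut fingers; the grasp point (between the pads) lies 19 mm behind it (ctrl.pinch_z is the distance from the TCP to the grasp point, in mm); x points along the fingers, z is the direction in which the jaws open and shut, and the axes are right-handed (so a half turn about x gives the same grasp; the last joint's range is limited). The gripper opens to 85 mm and grips with 20 to 120 N. Pads are 22 mm wide; open, the fingers measure 114 mm over their backs; the gripper's body (76 mm by 85 mm) begins 54 mm behind the grasp point. The pads swing forward as they close: fully open they stand 13 mm farther back than shut.
Start: joints at [-1.469, 0.313, 1.498, -0, 1.331, -0.223], TCP at [167.525, -497.561, 231.294] pointing down, gripper open.
Joint ranges: [-2.94, 2.94], [-0.97, 2.17], [0.19, 2.56], [-1.23, 4.37], [0.02, 3.11], [-2.88, 2.88]. Speed limits (rad/s): [2.39, 2.39, 3.01, 3.14, 3.14, 3.14].

INTERFACE

Orientations are given as a unit quaternion [w, x, y, z].
In Python, from rig import ctrl, capture, workorder, nets gives the robot as it stands. The module is installed in compiled form; this text tells all that it offers.
- The arm moves only by the tool send_rows, never from a script. Its argument "rows" is text: rows parted by semicolons, each of 5 numbers parted by spaces: the opening, from 0 (shut) to 1 (fully open), then the shift along the tool's x, y, z in cm, then the turn about the tool's x in units of 5 degrees (1.0 is 5 degrees). In form: grip x y z yaw; .... A call has 1 to 12 rows; each row is the pose to reach, as a shift and turn from the pose commanded when the call began, along the tool's axes at that moment; what a row does not reach only later rows make up. A row lasts 1/10 s, in which the tool goes at most 50 mm and 8.59 degrees, less where a joint would pass 70% of its speed; a pose out of reach is approached as far as the arm can. A call with a gripper value outside its range is refused whole. The fingers move at their own pace and stop on an object; "grip_force" is the grip in N (left out, the last holds). Time passes only in rows, so rows that repeat a pose let the fingers close. It gives the time, the measured TCP pose, the force and the opening at its end, in the units of the state.
- ctrl.sense(): the state, without advancing time (a new reading comes with each control period).
- capture(name): name is "side" or "top"; returns a dict with "pixels" (384x512x3 uint8, red, green, blue), "intrinsics" (3x3 intrinsics, pixels), "view" (4x4, takes a point from world to camera coordinates). Camera axes: x right, y down, z forward; pixel columns grow to the right and rows downward; lengths in mm; the calibration is good to about 2 mm. A picture is of the moment at which its call begins. There is no depth.
- workorder.finish_job(): hands the job in, once; it reports no verdict.
Trained networks look in a picture, given as the dict that the camera call returned (one of the last four; its "shot" number tells which), for a name from the list of things; names that differ only in an ending like _2 or _b are one class to them, and where a whole thing is asked for, a point or a joint stands for the part that bears it (a point fixed in the world has none). Each returns a list of dicts, best first, with "confidence" (0 to 1); they miss things now and then, are a little off and sometimes report something else, mostly with a low value. They report only what shows in the picture. A call takes as long as a camera call. They do not tell look-alikes from the thing itself.
- nets.boxes_of(picture, target): "location" ([x, y, z] in mm, in world coordinates, good to about 4 mm: the middle of the surface that is visible of it).
- nets.spot_point(picture, target): "location" ([x, y, z] in mm, in world coordinates, good to about 4 mm: a listed point, or the origin of a listed thing).
The state is a dict: "time_s": time; "joints": joint angles; "dq": joint speeds; "tau": joint torques, N m; "eef_pos": TCP position; "ee_rot": TCP orientation; "force": force on the tool from outside, world axes, zero at the start; "wrist_torque": the same for the moment, N m; "grip_width": opening from 0.0 (shut) to 1.0 (fully open).
Only numpy, scipy, OpenCV 4.12 (cv2) and the standard library are available. Lean on these libraries where they do the work, as an engineer would, in place of code of your own. Each camera call takes 0.05 s, during which the arm holds its last target.

## Working session

There is one attempt and no reset: what is moved stays moved. The work goes in short steps, Python scripts to look and compute and a tool call to move; the robot and the scene stay as the last step left them, time stands still between calls to the robot, and variables do not carry over. Pictures are saved under pics/ and viewed, and the job is handed in when it is done.

Besides the shell and the picture viewer there is one more tool, called after ">>>" as name(argument=value, ...), one argument or row to a line, values as JSON. send_rows: Moves the arm, as the interface text tells. Its arguments: {"type":"object","properties":{"rows":{"type":"string"},"grip_force":{"type":"number"}},"required":["rows"]}

```bash
ls; mkdir -p pics; cat > h.py <<'E'
import numpy as np, cv2
from rig import ctrl, capture, workorder, nets
def save(p,n,crop=None):
    im=p["pixels"][:,:,::-1].copy()
    if crop: 
        a,b,c,d=crop; im=im[b:d,a:c]
        s=min(800/im.shape[1],600/im.shape[0]); im=cv2.resize(im,None,fx=s,fy=s,interpolation=cv2.INTER_CUBIC)
    cv2.imwrite("pics/"+n,im)
def proj(p,X):
    X=np.append(np.asarray(X,float),1); c=p["view"]@X; u=p["intrinsics"]@c[:3]; return u[:2]/u[2]
def ray(p,u,v,z):
    R=p["view"][:3,:3];t=p["view"][:3,3]; d=R.T@np.linalg.solve(p["intrinsics"],[u,v,1.]); o=-R.T@t
    return o+d*(z-o[2])/d[2]
E
python3 - <<'E'
from h import *
s=ctrl.sense(); print({k:np.round(v,3).tolist() for k,v in s.items()}, ctrl.pinch_z)
for c in ("top","side"):
    p=capture(c); save(p,c+"0.png",(0,0,512,384)); print(c,p["view"].round(3).tolist(),p["intrinsics"].tolist())
    for n in ["head_round","head_oval","soap","rinse_cup","tongue_cleaner","brush_stand","soap_box","tray","tumbler"]:
        for f in (nets.boxes_of,nets.spot_point):
            for r in f(p,n)[:4]: print(n,f.__name__,np.round(r["location"],0),round(r["confidence"],2),proj(p,r["location"]).round(0), [k for k in r if k not in("location","confidence")])
E
```

```text
pics
{'time_s': 0.0, 'joints': [-1.469, 0.313, 1.498, -0.0, 1.331, -0.223], 'dq': [0.001, 0.0, 0.0, 0.002, 0.001, 0.001], 'tau': [-0.0, -41.226, -25.974, -0.0, 0.004, 0.0], 'eef_pos': [167.506, -497.266, 230.726], 'ee_rot': [0.574, 0.413, 0.575, -0.412], 'force': [-0.054, 0.594, -0.035], 'wrist_torque': [-0.024, -0.017, 0.003], 'grip_width': 0.999} 18.700000000000003
top [[0.003, -1.0, -0.005, -11.732], [-0.998, -0.003, -0.056, 503.185], [0.056, 0.006, -0.998, 1071.722], [0.0, 0.0, 0.0, 1.0]] [[448.8513634651782, 0.0, 255.3654380345836], [0.0, 448.8513634651782, 187.90011137003995], [0.0, 0.0, 1.0]]
head_round call [ 453. -134.   29.] 0.52 [307. 209.] []
head_round call [ 460. -297.   70.] 0.44 [381. 206.] []
head_round call [ 458. -300.   -1.] 0.66 [374. 207.] []
head_round call [638. 267.   5.] 0.59 [143. 133.] []
head_oval call [472.   3.  78.] 0.59 [249. 200.] []
head_oval call [ 456. -138.   29.] 0.44 [309. 207.] []
head_oval call [471.   4.   1.] 0.59 [249. 201.] []
head_oval call [642.  91.  -2.] 0.56 [215. 132.] []
soap call [ 457. -135.   28.] 0.8 [308. 207.] []
soap call [ 
[... 1865 characters left out ...]
. -30.  -0.] 0.85 [198. 215.] []
rinse_cup call [440. 158.   3.] 0.75 [224. 148.] []
rinse_cup call [357.  77.   0.] 0.74 [188. 177.] []
rinse_cup call [333. 208.  -4.] 0.6 [177. 139.] []
brush_stand call [633. 242.  32.] 0.96 [301. 109.] []
brush_stand call [635. 258.  -2.] 0.68 [300. 117.] []
brush_stand call [604. -85.   0.] 0.42 [321. 226.] []
soap_box call [640.  86.   5.] 0.8 [319. 161.] []
soap_box call [639.  87.  -3.] 0.87 [317. 164.] []
tray call [606. -92.   5.] 0.72 [324. 228.] []
tray call [606. -85.   2.] 0.79 [323. 226.] []
tray call [ 454. -139.   -5.] 0.19 [245. 261.] []
tumbler call [ 597. -255.   60.] 0.72 [350. 293.] []
tumbler call [ 598. -259.    0.] 0.61 [345. 315.] []
```

View pics/top0.png

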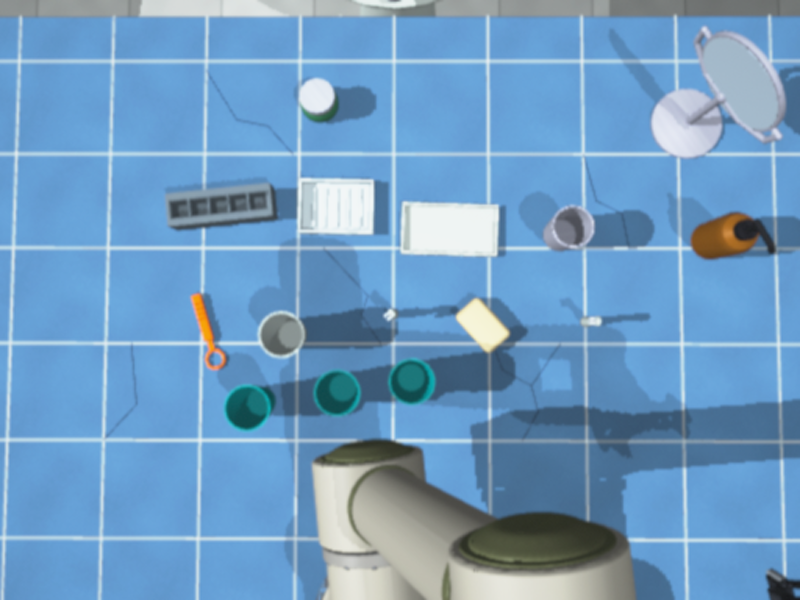

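View pics/side0.png

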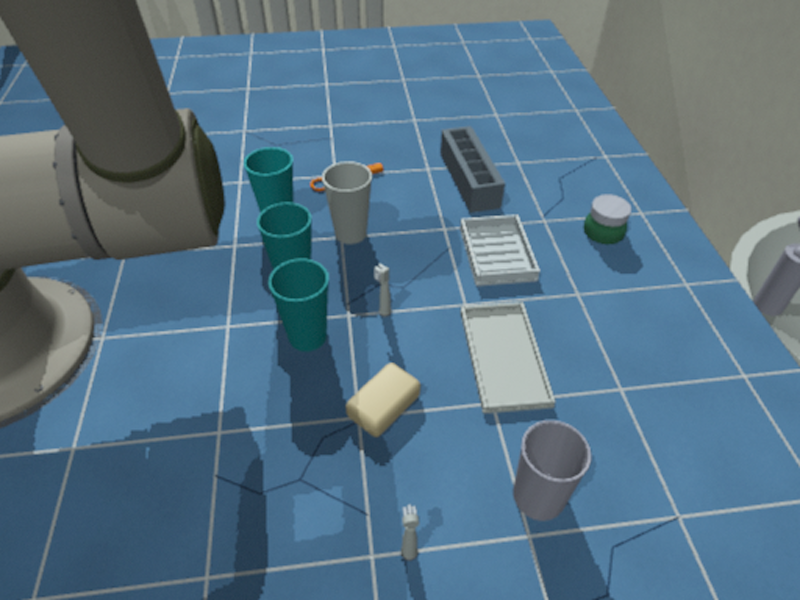

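Top view (800x600 view): white rinse cup at (281,334), three turquoise look-alikes below it, stand (220,206), soap box (337,207), tray (450,230), tumbler (569,228), soap (483,325), oval head (390,314), round head (592,321) and cleaner (207,333). The side view agrees. I'll zoom in for yaw and position.

```bash
python3 - <<'E'
from h import *
t=capture("top"); s=capture("side")
def tiles(spec,n):
    out=[]
    for p,(a,b,w) in spec:
        im=p["pixels"][max(b-w,0):b+w,max(a-w,0):a+w,::-1]; im=cv2.resize(im,(390,290) if 0 else (290,290),interpolation=cv2.INTER_CUBIC); out.append(im)
    h=len(out)//2
    cv2.imwrite("pics/"+n,np.vstack([np.hstack(out[:h]),np.hstack(out[h:])]))
# top hr, top ho / side hr side ho
tiles([(t,(376,206,14)),(t,(250,201,14)),(s,(262,340,26)),(s,(246,185,26))],"heads.png")
tiles([(t,(309,208,26)),(t,(134,212,32)),(t,(216,132,34)),(t,(140,131,38))],"flat.png")
E
```

```text
(no output)
```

View pics/heads.png

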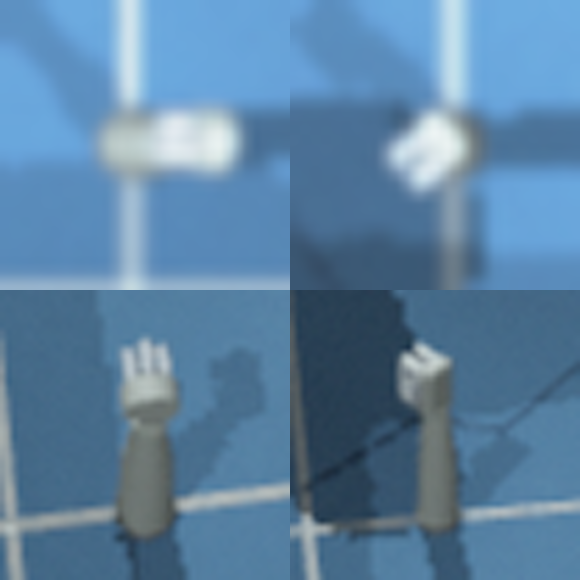

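View pics/flat.png

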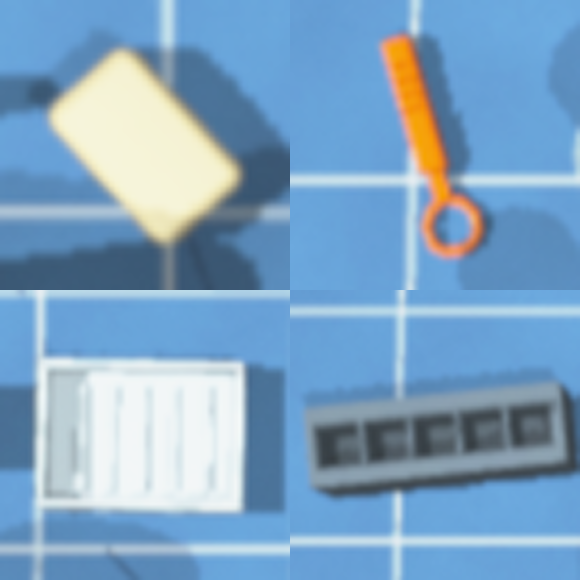

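```bash
python3 - <<'E'
from h import *
t=capture("top"); s=capture("side")
for n,(u,v) in {"hr":(262,358.3),"ho":(246.5,200.6)}.items(): print(n,"side foot front",ray(s,u,v,0).round(1))
# top: plate tops
print("hr top plate", ray(t,362+22*28/29,192+14.0*28/28,74).round(1))
for x,y in [(338,445),(388,440),(436,434),(483,430),(530,426)]:
    print("slot",ray(t,102+(x-290)/290*76-.5,93+(y-290)/290*76-.5,46).round(1))
im=t["pixels"]; hsv=cv2.cvtColor(im,cv2.COLOR_RGB2HSV)
H,S,V=[hsv[:,:,i].astype(int) for i in range(3)]
def seg(m,c,z,name,ztop):
    n,l,st,ce=cv2.connectedComponentsWithStats(m.astype(np.uint8))
    k=l[c[1],c[0]]
    if k==0: print(name,"none",hsv[c[1],c[0]]);return
    ys,xs=np.nonzero(l==k); P=np.array([ray(t,x,y,ztop)[:2] for x,y in zip(xs,ys)],np.float32)
    (cx,cy),(w,h),a=cv2.minAreaRect(P); q=P-P.mean(0); e,vv=np.linalg.eigh(q.T@q); ax=vv[:,1]
    print(name,"n",len(xs),"rect c",round(cx,1),round(cy,1),"size",round(w,1),round(h,1),"mean",P.mean(0).round(1),"long axis deg",round(np.degrees(np.arctan2(ax[1],ax[0])),1), "rect",round(a,1))
seg((H<40)&(S>20)&(V>150),(308,208),0,"soap",26)
seg((H<20)&(S>150),(130,200),0,"cleaner",7)
seg((S<60)&(V>170),(225,132),0,"box",20)
seg((S<60)&(V>170),(288,146),0,"tray",12)
seg((S<110)&(V<190),(140,125),0,"stand",46)
print(hsv[118:145:6,110:175:10].tolist())
E
```

```text
hr side foot front [ 460.3 -308.4    0. ]
ho side foot front [472.4  -3.4   0. ]
hr top plate [ 459.5 -301.7   74. ]
slot [630.3 324.7  46. ]
slot [633.5 293.7  46. ]
slot [637.4 263.9  46. ]
slot [639.9 234.8  46. ]
slot [642.5 205.6  46. ]
soap n 637 rect c 455.7 -137.0 size 76.8 47.5 mean [ 455.6 -137.2] long axis deg -137.4 rect 42.2
cleaner n 196 rect c 451.9 295.3 size 100.4 26.0 mean [458.4 294. ] long axis deg -162.3 rect 21.7
box n 2263 rect c 718.1 93.3 size 248.1 122.1 mean [674.8  97.5] long axis deg -167.9 rect 2.8
tray n 7336 rect c 700.2 -253.5 size 760.6 493.3 mean [ 731.8 -342.2] long axis deg 114.7 rect 89.6
stand n 1715 rect c 635.3 260.3 size 63.0 166.2 mean [634.3 260.5] long axis deg 95.5 rect 7.1
[[[104, 134, 215], [104, 133, 200], [104, 59, 208], [104, 130, 182], [105, 116, 184], [105, 82, 180], [103, 59, 177]], [[104, 63, 177], [102, 52, 176], [102, 54, 174], [102, 55, 158], [103, 51, 125], [102, 52, 89], [103, 53, 126]], [[102, 50, 76], [102, 51, 129], [104, 51, 109], [102, 47, 119], [102, 49, 89], [103, 53, 86], [102, 49, 129]], [[103, 52, 78], [103, 51, 119], [103, 48, 102], [102, 50, 127], [103, 56, 160], [103, 52, 176], [101, 51, 176]], [[102, 52, 176], [102, 53, 168], [102, 51, 135], [102, 50, 92], [104, 64, 84], [104, 112, 127], [104, 130, 184]]]
```

```bash
cat >> h.py <<'E'
from scipy.spatial.transform import Rotation as Ro
def rot():
    q=ctrl.sense()["ee_rot"]; return Ro.from_quat([q[1],q[2],q[3],q[0]]).as_matrix()
def go(*tg,jaw=None):
    "targets (x,y,z) TCP, jaw angle in deg (world) of jaw axis; print rows for one call"
    s=ctrl.sense(); R=rot(); p=np.array(s["eef_pos"]); j=s["joints"]
    cur=np.degrees(np.arctan2(R[1,2],R[0,2]))
    print("t",s["time_s"],"pos",p.round(1),"jaw",round(cur,1),"toolx",R[:,0].round(3),"grip",round(s["grip_width"],3),"F",np.round(s["force"],1),"j1,j6",np.round([j[0],j[5]],2))
    yaw=0
    if jaw is not None:
        d=(cur-jaw+90)%180-90   # turn about tool x (down) is clockwise seen from above
        yaw=d
    for g in tg:
        d=R.T@(np.array(g,float)-p)/10
        print("  to",g,"->",d.round(2),"yaw",round(yaw/5,2),"or",round((yaw-180*np.sign(yaw))/5,2))
E
python3 - <<'E'
from h import *
go((460,-300,150),(460,-300,50),jaw=0)
E
```

```text
t 2.1 pos [ 167.5 -497.6  231.3] jaw -71.4 toolx [ 0.  0. -1.] grip 0.997 F [-0.9 -0.1  0.2] j1,j6 [-1.47 -0.22]
  to (460, -300, 150) -> [ 8.13 34.02 -9.39] yaw -14.28 or 21.72
  to (460, -300, 50) -> [18.13 34.02 -9.39] yaw -14.28 or 21.72
```

>>> send_rows(
  rows="0.6 8.1 34.0 -9.4 -14.3;0.6 8.1 34.0 -9.4 -14.3;0.6 8.1 34.0 -9.4 -14.3;0.6 8.1 34.0 -9.4 -14.3;0.6 8.1 34.0 -9.4 -14.3;0.6 8.1 34.0 -9.4 -14.3;0.6 8.1 34.0 -9.4 -14.3;0.6 8.1 34.0 -9.4 -14.3;0.6 8.1 34.0 -9.4 -14.3;0.6 8.1 34.0 -9.4 -14.3;0.6 8.1 34.0 -9.4 -14.3;0.6 8.1 34.0 -9.4 -14.3",
  grip_force=30,
)

```text
time_s: 3.3
eef_pos: [459.5, -300.3, 150.4]
ee_rot: [0.707, -0.0, 0.707, -0.0]
force: [0.2, 0.0, -0.6]
grip_width: 0.6
```

```bash
python3 - <<'E'
from h import *
go((460,-300,50),jaw=0)
s=capture("side");save(s,"a1.png",(180,250,380,384))
E
```

```text
t 3.3 pos [ 459.5 -300.3  150.4] jaw 0.0 toolx [ 0. -0. -1.] grip 0.6 F [ 0.2  0.  -0.6] j1,j6 [-0.79 -0.79]
  to (460, -300, 50) -> [10.04  0.03  0.05] yaw 0.0 or -36.0
```

View pics/a1.png

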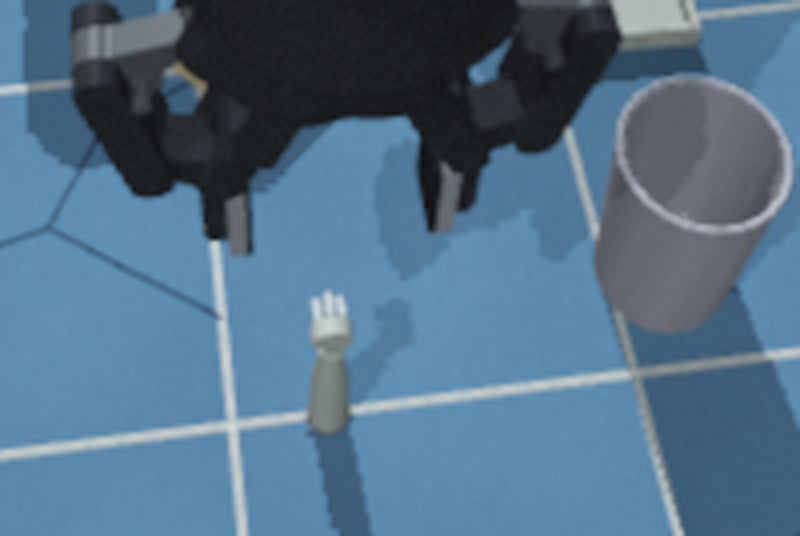

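Fingers straddle the round head (330,370); the tumbler is well clear. Descending and closing.

>>> send_rows(
  rows="0.6 5 0 0 0;0.6 8 0 0 0;0.6 10 0 0 0;0.6 10 0 0 0;0.1 10 0 0 0;0.1 10 0 0 0;0.1 10 0 0 0;0.1 10 0 0 0;0.1 10 0 0 0",
)

```text
time_s: 4.25
eef_pos: [460.3, -300.6, 51.7]
ee_rot: [0.708, -0.001, 0.706, -0.0]
force: [-0.4, 0.5, 8.1]
grip_width: 0.136
```

```bash
python3 - <<'E'
from h import *
go((460,-300,160),jaw=0)
s=capture("side");save(s,"a2.png",(180,250,380,384))
E
```

```text
t 4.25 pos [ 460.3 -300.6   51.7] jaw 0.1 toolx [ 0.002 -0.002 -1.   ] grip 0.136 F [-0.4  0.5  8.1] j1,j6 [-0.79 -0.79]
  to (460, -300, 160) -> [-1.083e+01  4.000e-02 -1.000e-02] yaw 0.02 or -35.98
```

View pics/a2.png

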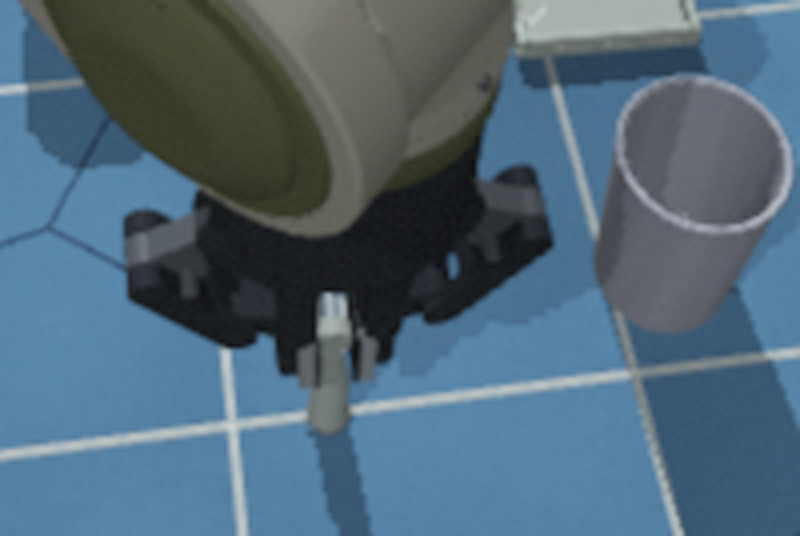

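>>> send_rows(
  rows="0.1 -2 0 0 0;0.1 -6 0 0 0;0.1 -11 0 0 0;0.1 -11 0 0 0;0.1 -11 0 0 0;0.1 -11 0 0 0",
)

```text
time_s: 4.9
eef_pos: [459.4, -299.6, 159.3]
ee_rot: [0.707, -0.0, 0.708, 0.001]
force: [-0.6, -0.1, 0.4]
grip_width: 0.142
```

```bash
python3 - <<'E'
from h import *
go((643,204.6,160),jaw=5.8)
s=capture("side");save(s,"a3.png",(180,230,380,384))
E
```

```text
t 4.9 pos [ 459.4 -299.6  159.3] jaw 0.1 toolx [-0.001  0.001 -1.   ] grip 0.142 F [-0.6 -0.1  0.4] j1,j6 [-0.79 -0.79]
  to (643, 204.6, 160) -> [-2.000e-02  5.038e+01  1.846e+01] yaw -1.14 or 34.86
```

View pics/a3.png

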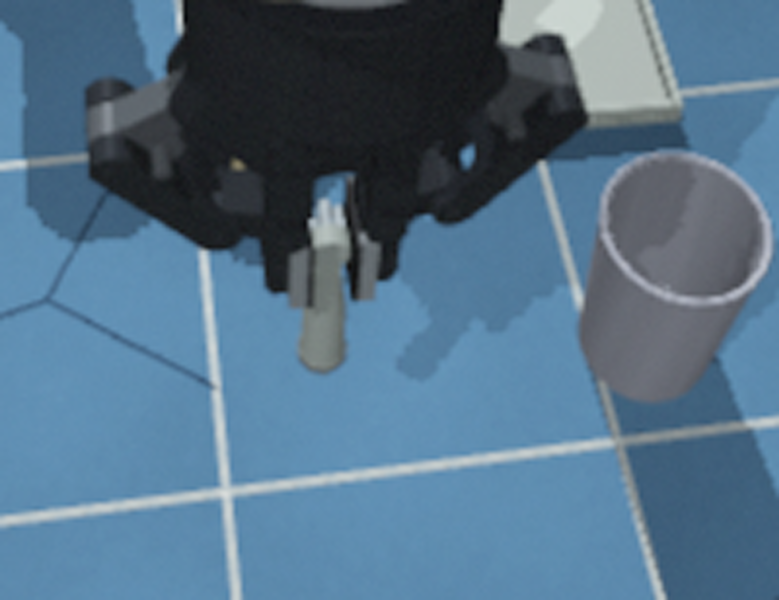

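>>> send_rows(
  rows="0.1 0 2 0.7 0;0.1 0 5 1.8 0;0.1 0 9.5 3.5 0;0.1 0 14.5 5.3 -1.1;0.1 0 19.5 7.1 -1.1;0.1 0 24.5 9 -1.1;0.1 0 29.5 10.8 -1.1;0.1 0 34 12.5 -1.1;0.1 0 39 14.3 -1.1;0.1 0 43.5 16 -1.1;0.1 0 47.5 17.4 -1.1;0.1 0 50.4 18.5 -1.1",
)

```text
time_s: 6.15
eef_pos: [643.6, 207.5, 158.6]
ee_rot: [0.705, -0.035, 0.707, 0.035]
force: [-0.1, -0.9, 0.7]
grip_width: 0.139
```

>>> send_rows(
  rows="0.1 0 0 0 0;0.1 0 0 0 0",
)

```text
time_s: 6.35
eef_pos: [643.3, 204.6, 158.6]
ee_rot: [0.705, -0.035, 0.707, 0.035]
force: [-0.1, -0.6, -0.6]
grip_width: 0.136
```

```bash
python3 - <<'E'
from h import *
go((643,204.6,160),(643,204.6,95),(643,204.6,57),jaw=5.8)
s=capture("side");save(s,"a4.png",(250,60,370,150))
t=capture("top");save(t,"a4t.png",(80,80,240,200))
E
```

```text
t 6.35 pos [643.3 204.6 158.6] jaw 5.7 toolx [-0.003 -0.001 -1.   ] grip 0.136 F [-0.1 -0.6 -0.6] j1,j6 [0.13 0.04]
  to (643, 204.6, 160) -> [-0.14 -0.   -0.03] yaw -0.03 or 35.97
  to (643, 204.6, 95) -> [ 6.36  0.   -0.01] yaw -0.03 or 35.97
  to (643, 204.6, 57) -> [10.16  0.   -0.  ] yaw -0.03 or 35.97
```

View pics/a4.png

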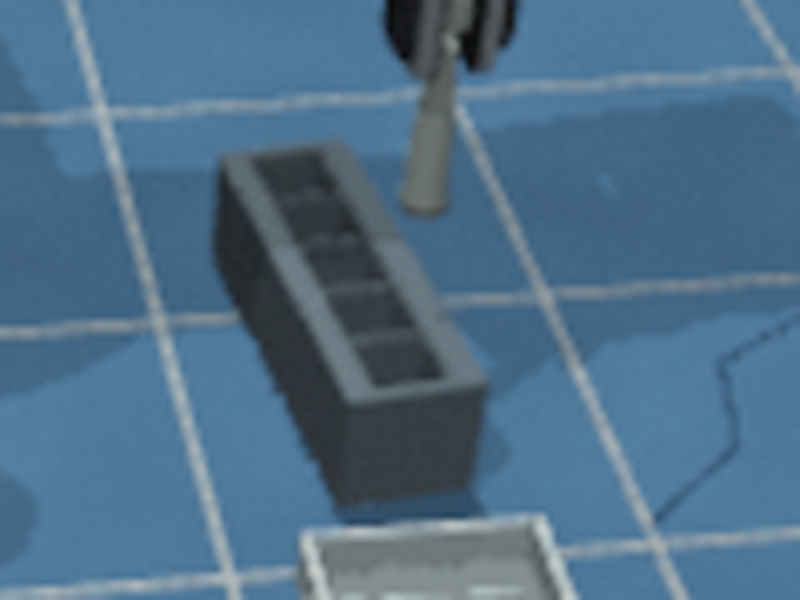

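View pics/a4t.png

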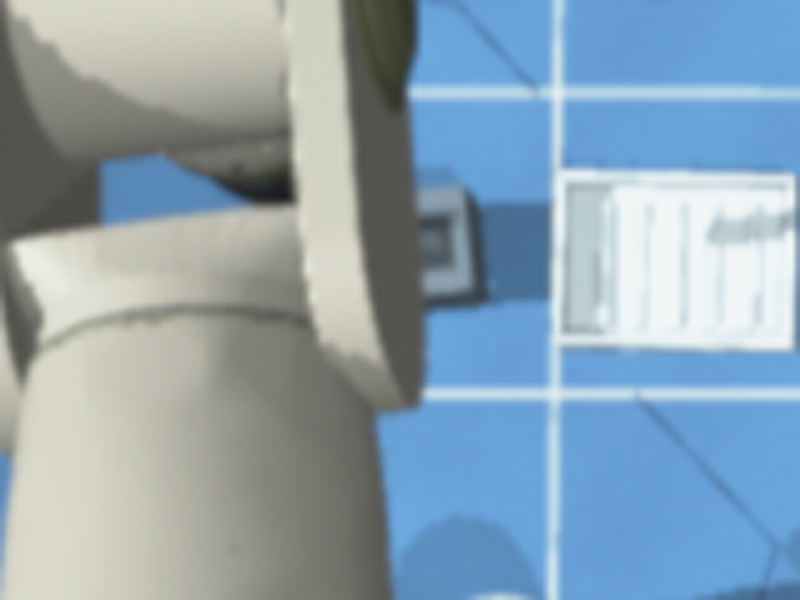

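```bash
python3 - <<'E'
from h import *
s=capture("side")
f=lambda x,y,z: ray(s,250+x/6.667-.5,60+y/6.667-.5,z).round(1)
print("foot front edge",f(422,210,107)," shaft at z~135",f(434,110,137))
for c in [(290,172),(314,215),(340,262),(370,308),(398,360)]: print("slot",f(*c,46))
E
```

```text
foot front edge [642.5 202.  107. ]  shaft at z~135 [645.6 212.9 137. ]
slot [627.7 325.4  46. ]
slot [630.8 295.8  46. ]
slot [634.  264.8  46. ]
slot [638.7 235.5  46. ]
slot [641.6 204.1  46. ]
```

>>> send_rows(
  rows="0.1 2 -0.3 0 0;0.1 5 -0.3 0 0;0.1 5.7 -0.3 0 0;0.1 5.7 -0.3 0 0;0.1 5.7 -0.3 0 0",
)

```text
time_s: 7.0
eef_pos: [644.7, 201.1, 104.9]
ee_rot: [0.707, -0.034, 0.706, 0.034]
force: [-0.3, -0.4, 0.8]
grip_width: 0.136
```

```bash
python3 - <<'E'
from h import *
go((643,204.6,57),jaw=5.8)
s=capture("side");save(s,"a5.png",(250,60,370,150))
E
```

```text
t 7.0 pos [644.7 201.1 104.9] jaw 5.6 toolx [ 0.002  0.    -1.   ] grip 0.136 F [-0.3 -0.4  0.8] j1,j6 [0.13 0.03]
  to (643, 204.6, 57) -> [ 4.79  0.36 -0.15] yaw -0.04 or 35.96
```

View pics/a5.png

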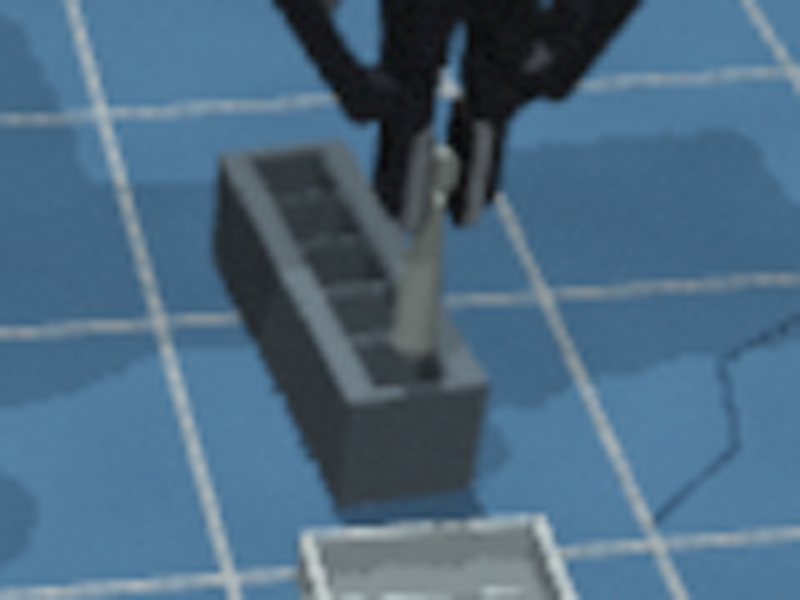

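```bash
python3 - <<'E'
from h import *
s=capture("side")
f=lambda x,y,z: ray(s,250+x/6.667-.5,60+y/6.667-.5,z).round(1)
print("foot front edge",f(415,354,54),f(415,354,56)," slot edges: ",f(373,384,46),f(442,378,46),f(355,348,46),f(412,340,46))
E
```

```text
foot front edge [644.8 196.   54. ] [644.  193.3  56. ]  slot edges:  [630.  191.6  46. ] [654.3 192.1  46. ] [628.3 212.7  46. ] [649.1 214.9  46. ]
```

>>> send_rows(
  rows="0.1 1.5 0 -0.2 0;0.1 3 0 -0.2 0;0.1 4 0 -0.2 0;0.1 4.6 0 -0.2 0;0.1 4.7 0 -0.2 0;0.1 4.7 0 -0.2 0",
)

```text
time_s: 7.7
eef_pos: [643.0, 201.4, 57.7]
ee_rot: [0.707, -0.035, 0.705, 0.035]
force: [-1.1, 0.2, 6.7]
grip_width: 0.135
```

```bash
python3 - <<'E'
from h import *
go((643,204.6,56),jaw=5.8)
s=capture("side");save(s,"a6.png",(250,60,370,150))
E
```

```text
t 7.7 pos [643.  201.4  57.7] jaw 5.6 toolx [ 0.003  0.    -1.   ] grip 0.135 F [-1.1  0.2  6.7] j1,j6 [0.13 0.03]
  to (643, 204.6, 56) -> [0.17 0.32 0.03] yaw -0.04 or 35.96
```

View pics/a6.png

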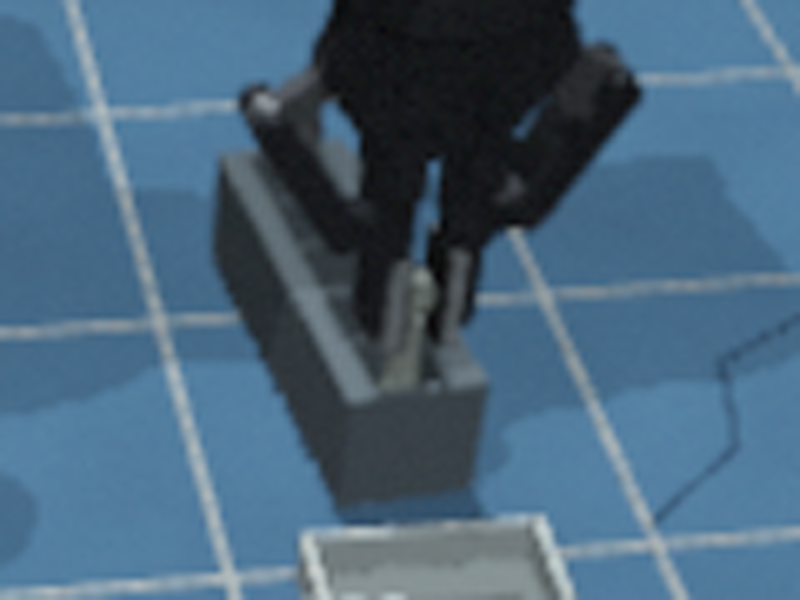

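Foot is on the slot floor (6.7 N). Releasing.

>>> send_rows(
  rows="0.2 0 0 0 0;0.3 0 0 0 0;0.4 0 0 0 0;0.4 0 0 0 0;0.4 -3 0 0 0;0.4 -7 0 0 0;0.4 -11 0 0 0;0.4 -11 0 0 0",
)

```text
time_s: 8.55
eef_pos: [644.2, 201.6, 172.7]
ee_rot: [0.71, -0.034, 0.702, 0.035]
force: [0.9, -0.7, -0.1]
grip_width: 0.401
```

```bash
python3 - <<'E'
from h import *
go((471.5,4.5,160),jaw=40)
go((471.5,4.5,150),jaw=40)
s=capture("side");save(s,"a7.png",(200,50,360,170))
E
```

```text
t 8.55 pos [644.2 201.6 172.7] jaw 5.6 toolx [ 0.011  0.001 -1.   ] grip 0.401 F [ 0.9 -0.7 -0.1] j1,j6 [0.13 0.03]
  to (471.5, 4.5, 160) -> [  1.06 -17.92 -19.13] yaw -6.88 or 29.12
t 8.55 pos [644.2 201.6 172.7] jaw 5.6 toolx [ 0.011  0.001 -1.   ] grip 0.401 F [ 0.9 -0.7 -0.1] j1,j6 [0.13 0.03]
  to (471.5, 4.5, 150) -> [  2.06 -17.92 -19.14] yaw -6.88 or 29.12
```

View pics/a7.png

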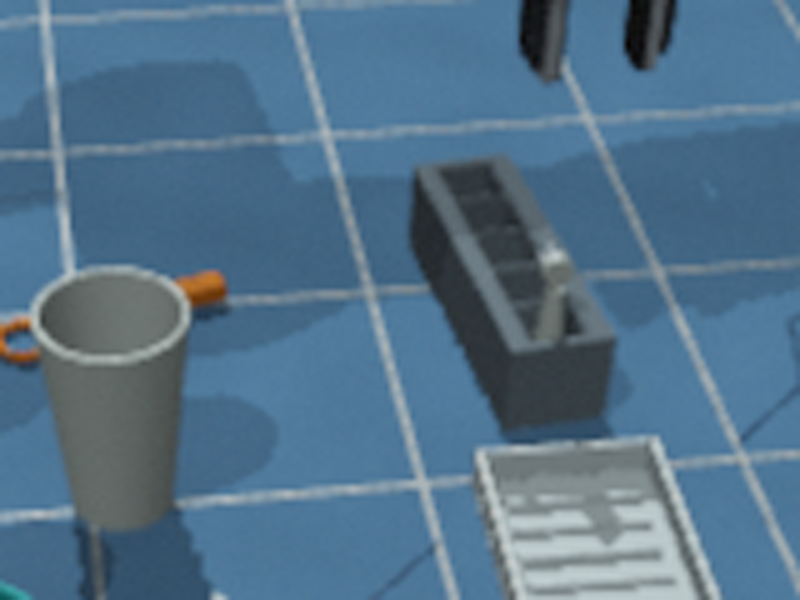

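>>> send_rows(
  rows="0.6 2 -17.9 -19.1 -6.9;0.6 2 -17.9 -19.1 -6.9;0.6 2 -17.9 -19.1 -6.9;0.6 2 -17.9 -19.1 -6.9;0.6 2 -17.9 -19.1 -6.9;0.6 2 -17.9 -19.1 -6.9;0.6 2 -17.9 -19.1 -6.9;0.6 2 -17.9 -19.1 -6.9;0.6 2 -17.9 -19.1 -6.9",
)

```text
time_s: 9.5
eef_pos: [470.2, 5.2, 146.1]
ee_rot: [0.664, -0.243, 0.664, 0.243]
force: [-0.6, -0.3, 0.5]
grip_width: 0.601
```

```bash
python3 - <<'E'
from h import *
go((471.5,4.5,50),jaw=40)
s=capture("side");save(s,"b1.png",(180,120,340,240))
E
```

```text
t 9.5 pos [470.2   5.2 146.1] jaw 40.2 toolx [-0.  0. -1.] grip 0.601 F [-0.6 -0.3  0.5] j1,j6 [-0.24 -0.94]
  to (471.5, 4.5, 50) -> [ 9.61 -0.14  0.06] yaw 0.03 or -35.97
```

View pics/b1.png

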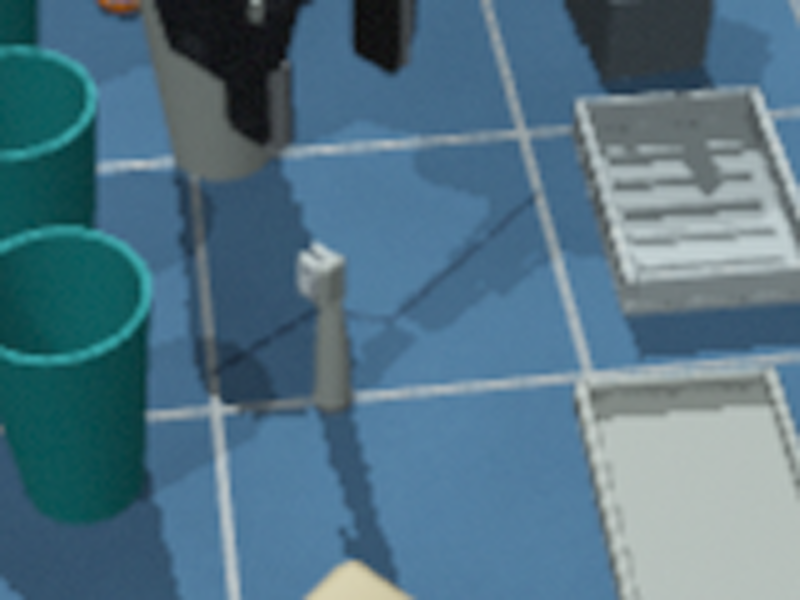

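```bash
python3 - <<'E'
from h import *
s=capture("side"); K=s["intrinsics"]
S=8; a,b,c,d=232,155,262,206
im=cv2.resize(s["pixels"][b:d,a:c,::-1],None,fx=S,fy=S,interpolation=cv2.INTER_CUBIC)
def draw(im,x,y,yaw,zf,a,b,S,p):
    o=im.copy(); cs,sn=np.cos(np.radians(yaw)),np.sin(np.radians(yaw))
    def P(q): return ((proj(p,[x+cs*q[0]-sn*q[1],y+sn*q[0]+cs*q[1],q[2]])-[a,b]+.5)*S).astype(int)
    for bx,col in [((-3,3),(0,0,255)),((3,12),(0,255,255))]:
        h=np.array([P((i,j,k)) for i in bx for j in (-6,6) for k in (56,75)]); cv2.polylines(o,[cv2.convexHull(h)],True,col,1)
    h=np.array([P((8*np.cos(t),8*np.sin(t),0)) for t in np.linspace(0,6.3,20)]);cv2.polylines(o,[h],True,(0,255,0),1)
    return o
top=cv2.imread("pics/top0.png"); t=capture("top"); f=800/512
S2=8/f; A,B,C,D=238,188,264,212
ti=cv2.resize(top,None,fx=S2,fy=S2,interpolation=cv2.INTER_CUBIC)[B*8:D*8,A*8:C*8]
r1=[];r2=[]
for yaw in (125,150,175):
    r1.append(draw(im,471.5,4.5,yaw,0,a,b,S,s)); r2.append(draw(ti,471.5,4.5,yaw,0,A,B,8,t))
r1=np.hstack(r1); r2=np.hstack(r2); w=min(r1.shape[1],r2.shape[1]); 
r2=cv2.resize(r2,(r1.shape[1],int(r2.shape[0]*r1.shape[1]/r2.shape[1])))
cv2.imwrite("pics/b2.png",np.vstack([r1,r2])[:800])
print(np.vstack([r1,r2]).shape)
E
```

```text
(629, 720, 3)
```

View pics/b2.png

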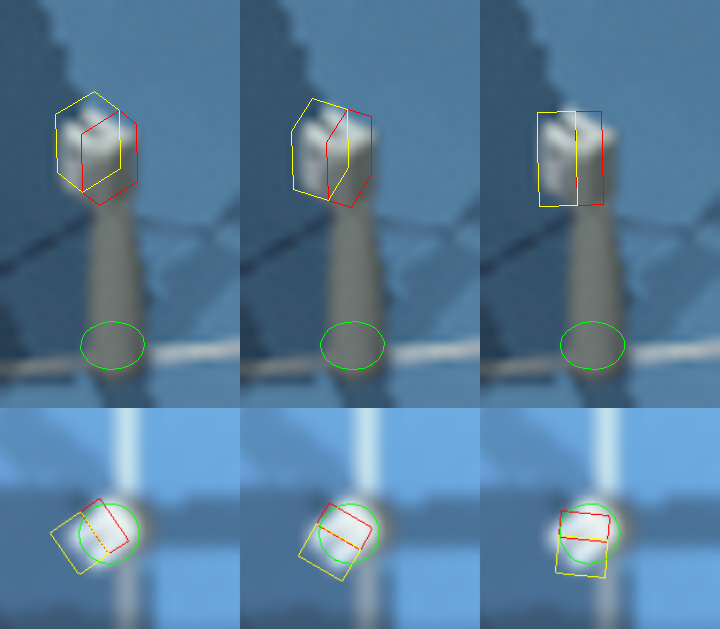

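>>> send_rows(
  rows="0.6 5 -0.3 0 -1.4;0.6 8 -0.3 0 -1.4;0.6 9.6 -0.3 0 -1.4;0.6 9.6 -0.3 0 -1.4;0.6 9.6 -0.3 0 -1.4;0.3 9.6 -0.3 0 -1.4;0.1 9.6 -0.3 0 -1.4;0.1 9.6 -0.3 0 -1.4;0.1 9.6 -0.3 0 -1.4;0.1 9.6 -0.3 0 -1.4",
)

```text
time_s: 10.65
eef_pos: [471.9, 2.0, 50.9]
ee_rot: [0.649, -0.283, 0.648, 0.282]
force: [0.1, 0.4, 5.7]
grip_width: 0.131
```

>>> send_rows(
  rows="0.1 -2 0 0 0;0.1 -6 0 0 0;0.1 -11 0 0 0;0.1 -11 0 0 0;0.1 -11 0 0 0;0.1 -11 0 0 0",
)

```text
time_s: 11.25
eef_pos: [470.7, 2.2, 159.1]
ee_rot: [0.648, -0.282, 0.649, 0.283]
force: [0.5, -0.1, -0.4]
grip_width: 0.132
```

```bash
python3 - <<'E'
from h import *
go((637,264,160),jaw=5.8)
s=capture("side");save(s,"b3.png",(180,120,340,240))
E
```

```text
t 11.25 pos [470.7   2.2 159.1] jaw 47.1 toolx [-0.002  0.001 -1.   ] grip 0.132 F [ 0.5 -0.1 -0.4] j1,j6 [-0.24 -1.07]
  to (637, 264, 160) -> [-0.12  5.63 30.5 ] yaw 8.26 or -27.74
```

View pics/b3.png

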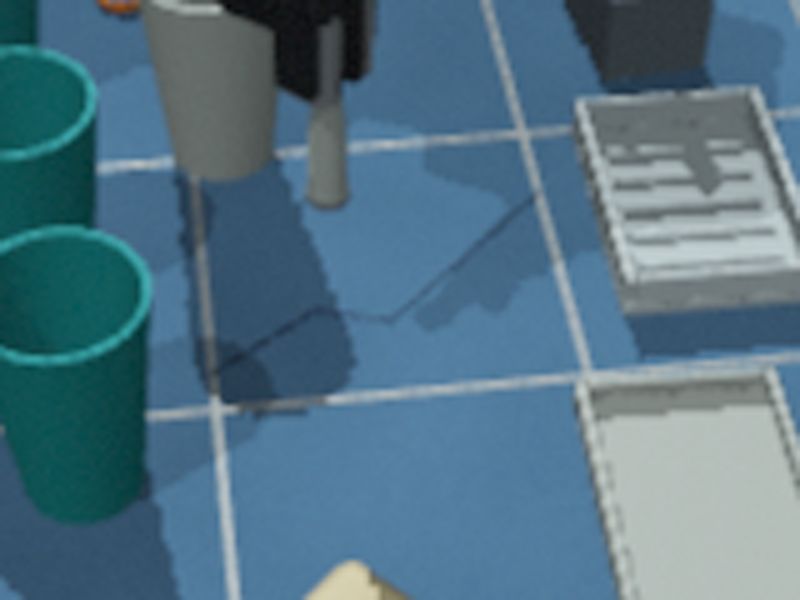

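>>> send_rows(
  rows="0.1 0 0.3 1.5 1;0.1 0 0.9 5 2;0.1 0 1.7 9.5 3.5;0.1 0 2.7 14.5 5;0.1 0 3.6 19.5 6.5;0.1 0 4.5 24.5 8.2;0.1 0 5.2 28 8.2;0.1 0 5.6 30.4 8.2;0.1 0 5.6 30.4 8.2;0.1 0 5.6 30.4 8.2;0.1 0 5.6 30.4 8.2",
)

```text
time_s: 12.4
eef_pos: [636.9, 261.9, 159.7]
ee_rot: [0.706, -0.038, 0.707, 0.037]
force: [0.4, 0.6, 0.1]
grip_width: 0.131
```

```bash
python3 - <<'E'
from h import *
go((636,264,105),jaw=5.8)
s=capture("side");save(s,"b4.png",(250,60,370,150))
E
```

```text
t 12.4 pos [636.9 261.9 159.7] jaw 6.1 toolx [-0.001 -0.001 -1.   ] grip 0.131 F [0.4 0.6 0.1] j1,j6 [0.22 0.11]
  to (636, 264, 105) -> [ 5.47  0.22 -0.06] yaw 0.05 or -35.95
```

View pics/b4.png

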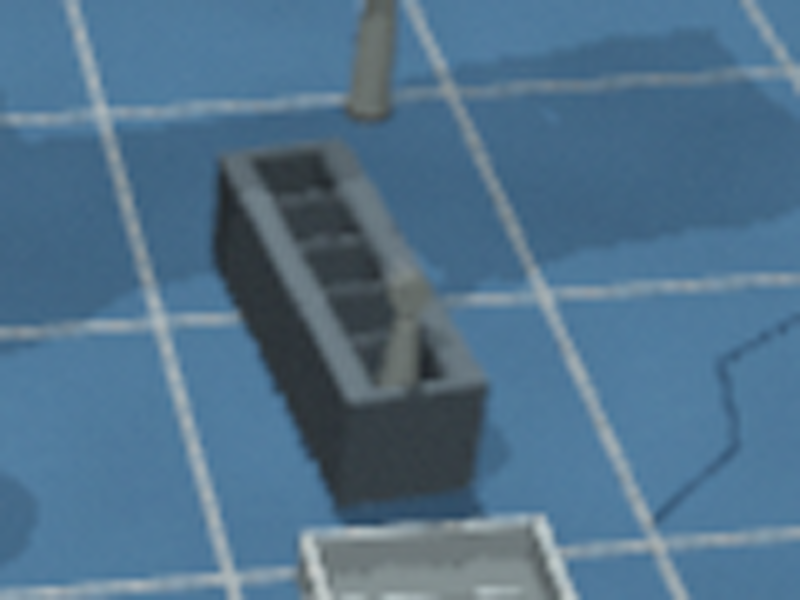

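>>> send_rows(
  rows="0.1 2 0.2 0 0;0.1 4 0.2 0 0;0.1 5.2 0.2 0 0;0.1 5.2 0.2 0 0;0.1 5.2 0.2 0 0",
)

```text
time_s: 12.95
eef_pos: [637.4, 264.6, 109.2]
ee_rot: [0.706, -0.037, 0.706, 0.038]
force: [-0.4, 0.2, -0.1]
grip_width: 0.132
```

```bash
python3 - <<'E'
from h import *
go((636,264,57),jaw=5.8)
s=capture("side");save(s,"b5.png",(250,60,370,150))
E
```

```text
t 12.95 pos [637.4 264.6 109.2] jaw 6.1 toolx [ 0.001  0.    -1.   ] grip 0.132 F [-0.4  0.2 -0.1] j1,j6 [0.22 0.12]
  to (636, 264, 57) -> [ 5.22 -0.05 -0.15] yaw 0.06 or -35.94
```

View pics/b5.png

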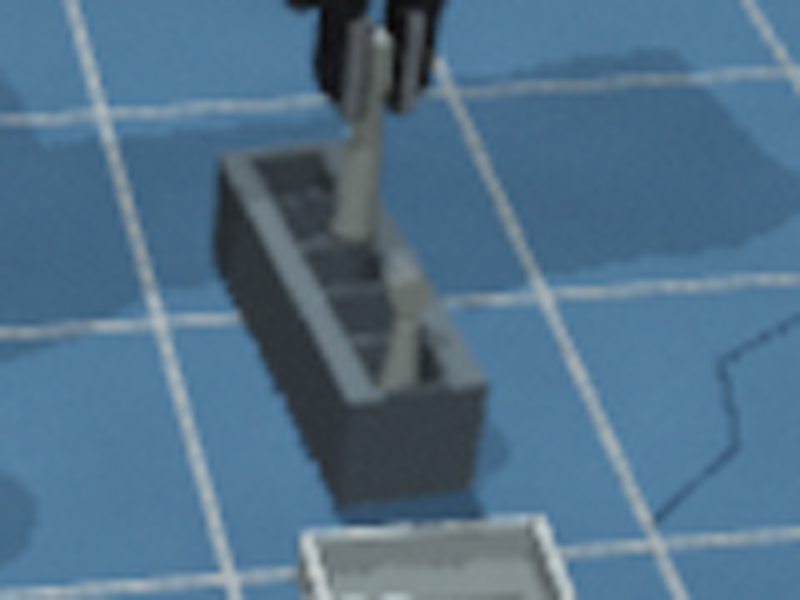

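```bash
python3 - <<'E'
from h import *
s=capture("side")
f=lambda x,y,z: ray(s,250+x/6.667-.5,60+y/6.667-.5,z).round(1)
print("foot front edge",f(354,244,58.5), "slot c",f(342,263,46))
E
```

```text
foot front edge [636.3 257.   58.5] slot c [634.6 264.   46. ]
```

Foot centre is about (636,265), and the slot centre measures (635–637,264). Good, lowering.

>>> send_rows(
  rows="0.1 1.5 0 -0.1 0;0.1 3.2 0 -0.1 0;0.1 4.5 0 -0.1 0;0.1 5 0 -0.1 0;0.1 5.2 0 -0.1 0;0.1 5.2 0 -0.1 0",
)

```text
time_s: 13.65
eef_pos: [636.5, 264.9, 57.2]
ee_rot: [0.707, -0.038, 0.706, 0.038]
force: [0.2, -0.2, 0.0]
grip_width: 0.134
```

```bash
python3 - <<'E'
from h import *
go((636,264,57),jaw=5.8)
s=capture("side");save(s,"b6.png",(250,60,370,150))
E
```

```text
t 13.65 pos [636.5 264.9  57.2] jaw 6.1 toolx [ 0.001  0.    -1.   ] grip 0.134 F [ 0.2 -0.2  0. ] j1,j6 [0.22 0.12]
  to (636, 264, 57) -> [ 0.02 -0.09 -0.06] yaw 0.06 or -35.94
```

View pics/b6.png

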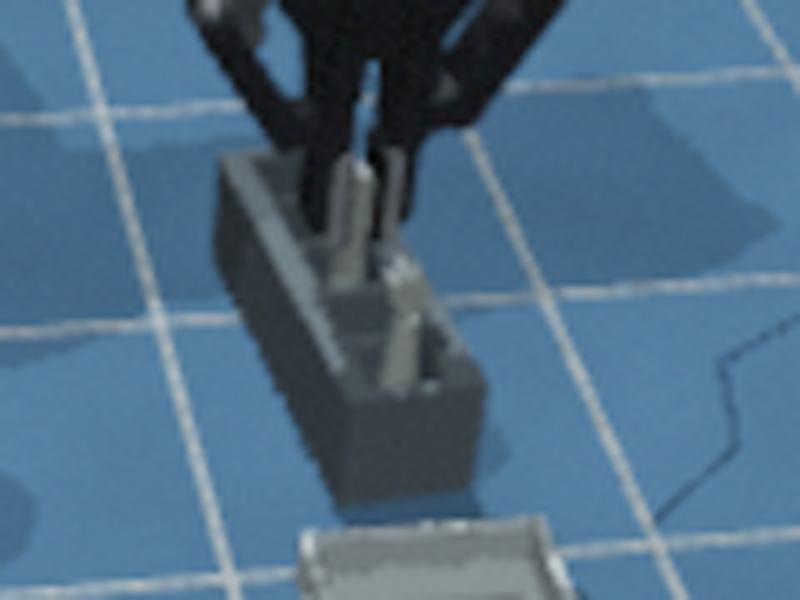

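>>> send_rows(
  rows="0.2 0 0 0 0;0.3 0 0 0 0;0.4 0 0 0 0;0.4 0 0 0 0;0.4 -3 0 0 0;0.4 -7 0 0 0;0.4 -11 0 0 0;0.4 -11 0 0 0",
)

```text
time_s: 14.5
eef_pos: [638.2, 265.4, 173.1]
ee_rot: [0.71, -0.037, 0.702, 0.038]
force: [0.6, 0.8, -0.2]
grip_width: 0.401
```

```bash
python3 - <<'E'
from h import *
go((455.5,-137,150),(455.5,-137,100),jaw=-47.6)
s=capture("side");save(s,"b7.png",(250,60,370,150))
E
```

```text
t 14.5 pos [638.2 265.4 173.1] jaw 6.1 toolx [ 0.011  0.002 -1.   ] grip 0.401 F [ 0.6  0.8 -0.2] j1,j6 [0.22 0.12]
  to (455.5, -137, 150) -> [  2.01 -38.06 -22.48] yaw 10.74 or -25.26
  to (455.5, -137, 100) -> [  7.01 -38.07 -22.53] yaw 10.74 or -25.26
```

View pics/b7.png

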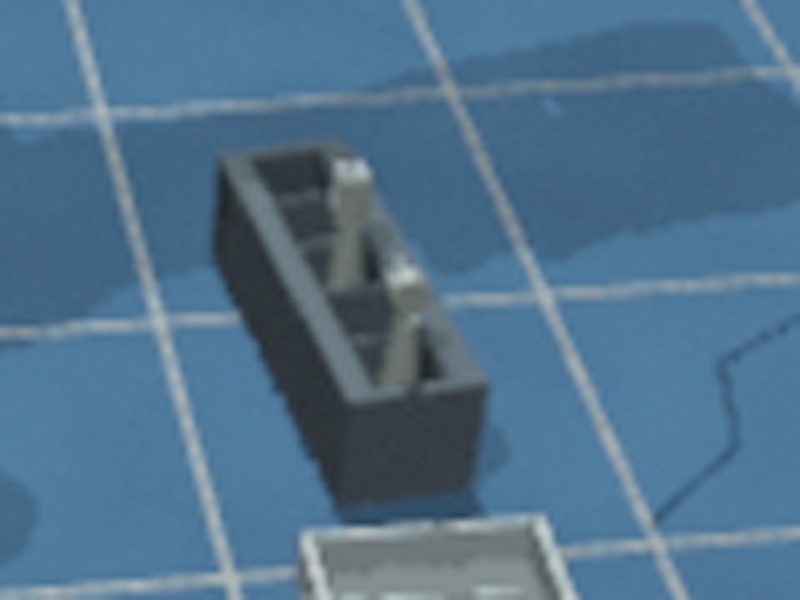

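>>> send_rows(
  rows="0.95 2 -38.1 -22.5 10.7;0.95 2 -38.1 -22.5 10.7;0.95 2 -38.1 -22.5 10.7;0.95 2 -38.1 -22.5 10.7;0.95 2 -38.1 -22.5 10.7;0.95 2 -38.1 -22.5 10.7;0.95 2 -38.1 -22.5 10.7;0.95 2 -38.1 -22.5 10.7;0.95 2 -38.1 -22.5 10.7;0.95 2 -38.1 -22.5 10.7;0.95 2 -38.1 -22.5 10.7;0.95 2 -38.1 -22.5 10.7",
)

```text
time_s: 15.75
eef_pos: [453.0, -137.0, 145.8]
ee_rot: [0.647, 0.284, 0.648, -0.284]
force: [0.3, -0.6, -0.1]
grip_width: 0.949
```

```bash
python3 - <<'E'
from h import *
go((455.5,-137,14),jaw=-47.6)
s=capture("side");save(s,"c1.png",(170,190,330,310))
t=capture("top")
f=lambda x,y,z: ray(t,182+x/290*68-.5,98+y/290*68-.5,z).round(1)
c=[f(42,70,20),f(243,72,20),f(40,218,20),f(243,222,20)]; print("box",np.round(c,1).tolist(),np.mean(c,0))
save(t,"c1t.png",(190,90,350,210))
E
```

```text
t 15.75 pos [ 453.  -137.   145.8] jaw -47.3 toolx [-0.001  0.001 -1.   ] grip 0.949 F [ 0.3 -0.6 -0.1] j1,j6 [-0.54  0.28]
  to (455.5, -137, 14) -> [13.18  0.18  0.18] yaw 0.05 or -35.95
box [[682.5, 146.0, 20.0], [681.6, 31.4, 20.0], [597.6, 146.2, 20.0], [595.6, 31.0, 20.0]] [639.325  88.65   20.   ]
```

View pics/c1.png

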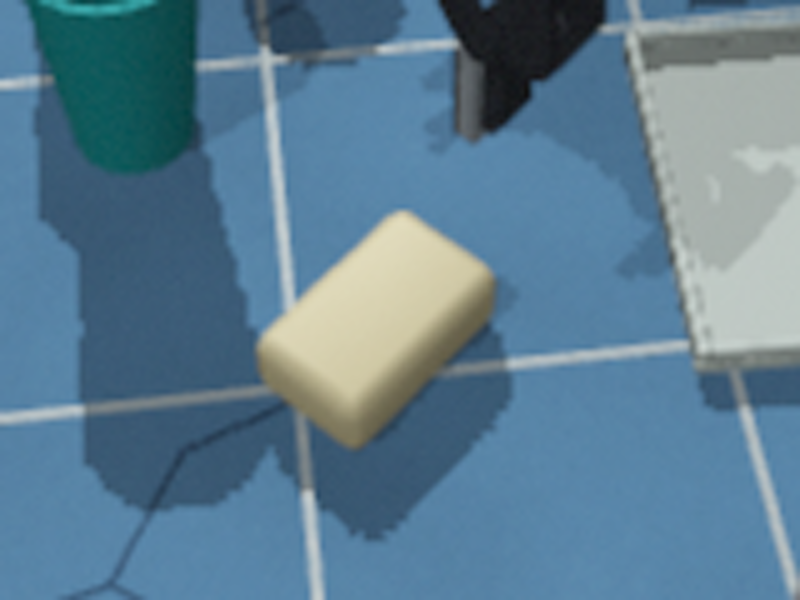

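View pics/c1t.png

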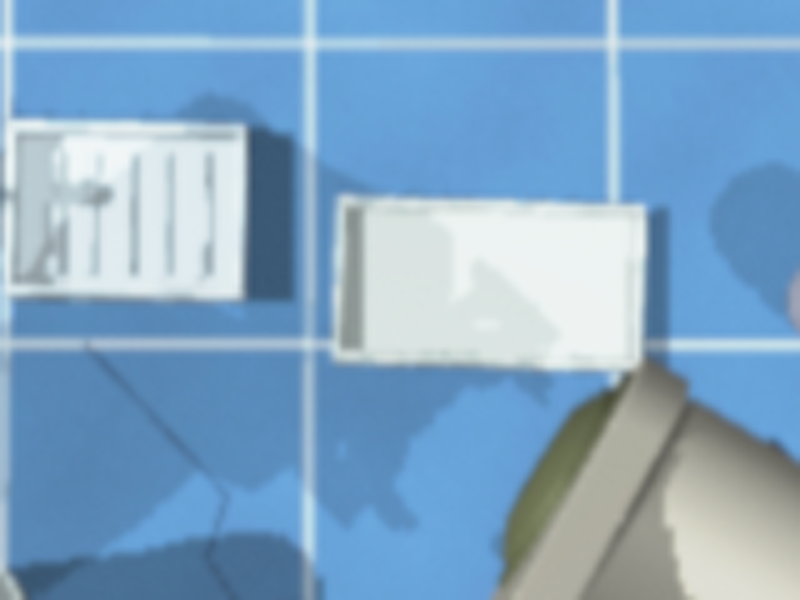

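>>> send_rows(
  rows="0.95 5 0.2 0.2 0;0.95 9 0.2 0.2 0;0.95 12 0.2 0.2 0;0.95 13.4 0.2 0.2 0;0.95 13.6 0.2 0.2 0;0.7 13.6 0.2 0.2 0;0.5 13.6 0.2 0.2 0;0.4 13.6 0.2 0.2 0;0.4 13.6 0.2 0.2 0;0.4 13.6 0.2 0.2 0;0.4 13.6 0.2 0.2 0",
  grip_force=45,
)

```text
time_s: 16.95
eef_pos: [456.5, -138.2, 11.5]
ee_rot: [0.648, 0.284, 0.647, -0.284]
force: [-1.2, 2.2, 6.2]
grip_width: 0.551
```

```bash
python3 - <<'E'
from h import *
go((455.5,-137,14),jaw=-47.6)
s=capture("side");save(s,"c2.png",(170,190,330,310))
E
```

```text
t 16.95 pos [ 456.5 -138.2   11.5] jaw -47.4 toolx [ 0.002 -0.001 -1.   ] grip 0.551 F [-1.2  2.2  6.2] j1,j6 [-0.54  0.29]
  to (455.5, -137, 14) -> [-0.25  0.01 -0.16] yaw 0.04 or -35.96
```

View pics/c2.png

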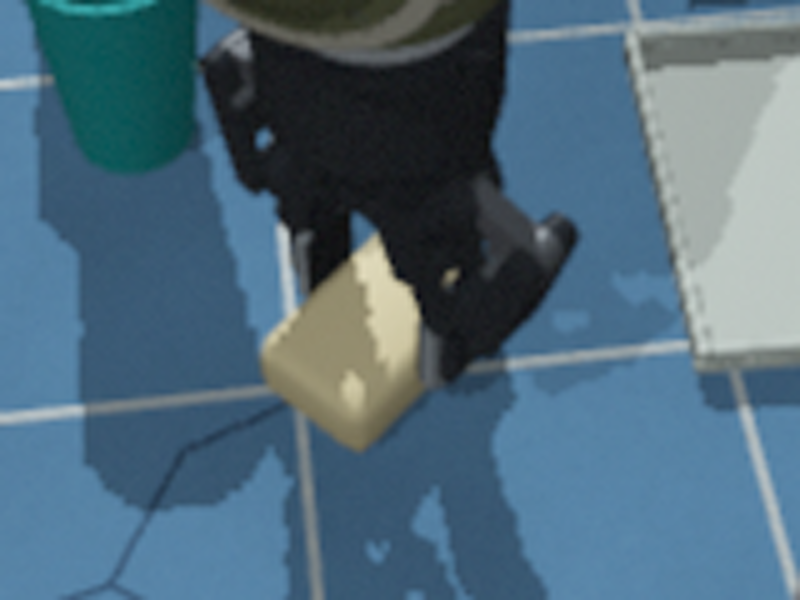

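>>> send_rows(
  rows="0.4 -1.5 0 0 0;0.4 -4 0 0 0;0.4 -8 0 0 0;0.4 -11 0 0 0;0.4 -11 0 0 0;0.4 -11 0 0 0",
)

```text
time_s: 17.6
eef_pos: [455.7, -138.0, 120.5]
ee_rot: [0.648, 0.284, 0.647, -0.284]
force: [0.1, 0.5, -1.2]
grip_width: 0.55
```

```bash
python3 - <<'E'
from h import *
go((639,89,122),jaw=-0.7)
s=capture("side");save(s,"c3.png",(170,130,370,280))
E
```

```text
t 17.6 pos [ 455.7 -138.   120.5] jaw -47.4 toolx [ 0.001 -0.001 -1.   ] grip 0.55 F [ 0.1  0.5 -1.2] j1,j6 [-0.54  0.29]
  to (639, 89, 122) -> [-0.14 28.86 -4.3 ] yaw -9.34 or 26.66
```

View pics/c3.png

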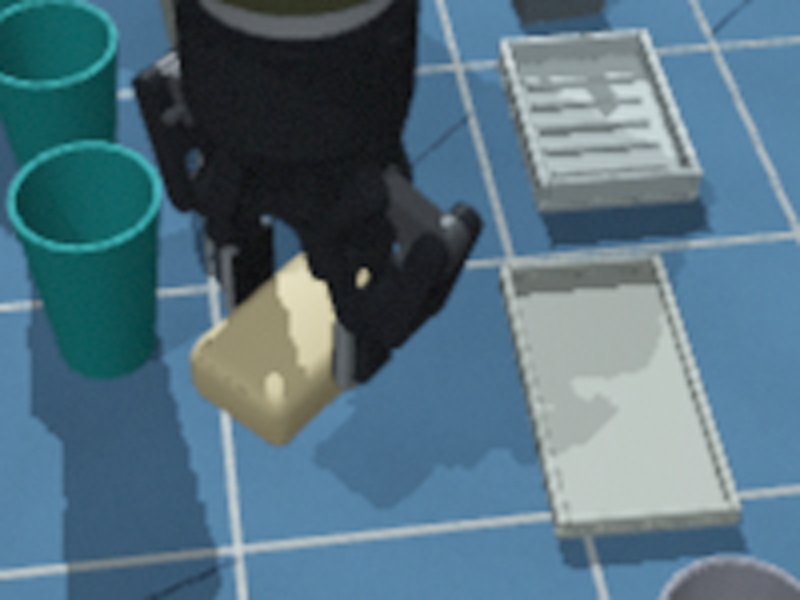

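>>> send_rows(
  rows="0.4 -0.5 1 -0.1 -1;0.4 -0.5 3.5 -0.5 -2;0.4 -0.5 7 -1 -3.5;0.4 -0.5 11 -1.6 -4.7;0.4 -0.5 15 -2.2 -5.8;0.4 -0.5 19 -2.8 -7;0.4 -0.5 23 -3.4 -8.2;0.4 -0.5 26 -3.9 -9;0.4 -0.5 28 -4.2 -9.3;0.4 -0.5 28.9 -4.3 -9.3;0.4 -0.5 28.9 -4.3 -9.3;0.4 -0.5 28.9 -4.3 -9.3",
)

```text
time_s: 18.85
eef_pos: [638.8, 88.4, 124.6]
ee_rot: [0.707, 0.006, 0.708, -0.006]
force: [0.1, -0.7, -1.0]
grip_width: 0.551
```

```bash
python3 - <<'E'
from h import *
go((639,89,60),jaw=-0.7)
s=capture("side");save(s,"c4.png",(230,80,390,200))
E
```

```text
t 18.85 pos [638.8  88.4 124.6] jaw -1.0 toolx [-0.001 -0.    -1.   ] grip 0.551 F [ 0.1 -0.7 -1. ] j1,j6 [-0.04 -0.03]
  to (639, 89, 60) -> [6.46 0.06 0.03] yaw -0.05 or 35.95
```

View pics/c4.png

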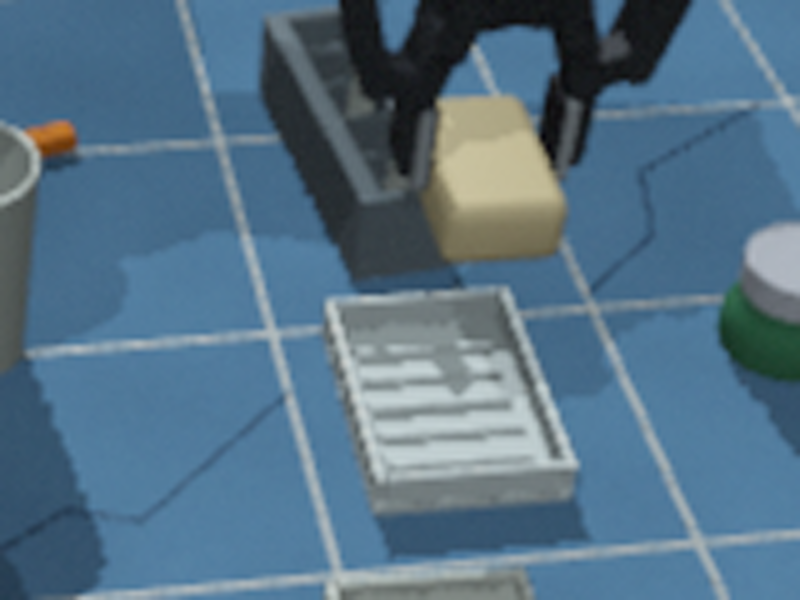

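>>> send_rows(
  rows="0.4 2 0 0 0;0.4 5 0 0 0;0.4 7.5 0 0 0;0.4 8.3 0 0 0;0.4 8.3 0 0 0;0.4 8.3 0 0 0",
)

```text
time_s: 19.5
eef_pos: [640.0, 88.8, 43.8]
ee_rot: [0.708, 0.006, 0.706, -0.006]
force: [-0.0, -0.6, -1.1]
grip_width: 0.551
```

```bash
python3 - <<'E'
from h import *
go((639,89,20.5),jaw=-0.7)
s=capture("side");save(s,"c5.png",(270,110,390,200))
E
```

```text
t 19.5 pos [640.   88.8  43.8] jaw -0.9 toolx [ 0.002 -0.    -1.   ] grip 0.551 F [-0.  -0.6 -1.1] j1,j6 [-0.04 -0.03]
  to (639, 89, 20.5) -> [ 2.33  0.01 -0.11] yaw -0.04 or 35.96
```

View pics/c5.png

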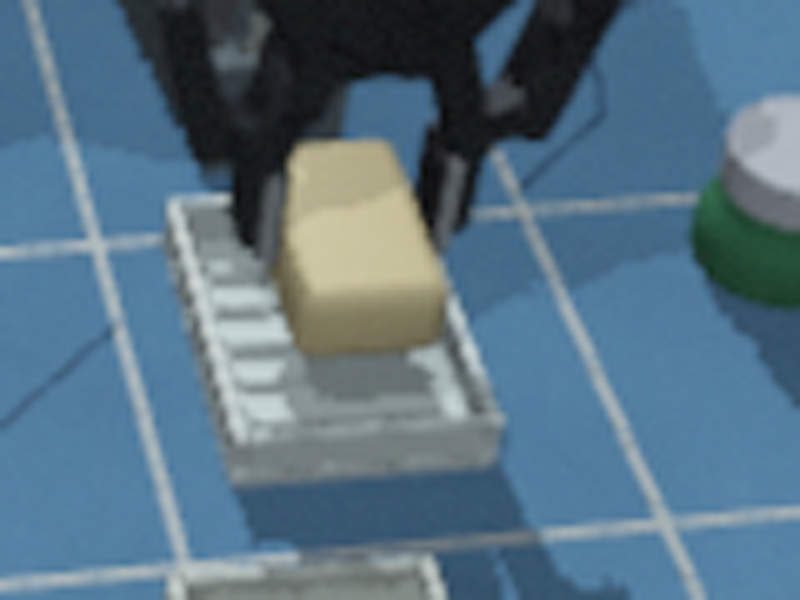

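```bash
python3 - <<'E'
from h import *
s=capture("side")
f=lambda x,y,z: ray(s,270+x/6.667-.5,110+y/6.667-.5,z).round(1)
print("soap bottom front",f(303,350,33),f(438,347,33)," top front edge",f(297,285,60),f(447,285,55),"box inner front",f(250,437,20),f(485,420,20))
E
```

```text
soap bottom front [621.3  55.7  33. ] [663.2  51.9  33. ]  top front edge [616.3  55.9  60. ] [663.6  55.9  55. ] box inner front [600.9  32.9  20. ] [674.5  31.4  20. ]
```

>>> send_rows(
  rows="0.4 0.8 0 -0.2 0;0.4 1.6 0 -0.2 0;0.4 2.1 0 -0.2 0;0.4 2.3 0 -0.2 0;0.4 2.4 0 -0.2 0;0.4 2.4 0 -0.2 0",
)

```text
time_s: 20.2
eef_pos: [637.5, 89.3, 18.6]
ee_rot: [0.707, 0.005, 0.707, -0.005]
force: [-1.6, -0.2, 2.2]
grip_width: 0.546
```

```bash
python3 - <<'E'
from h import *
go((638,89,20.5),jaw=-0.7)
s=capture("side");save(s,"c6.png",(270,110,390,200))
E
```

```text
t 20.2 pos [637.5  89.3  18.6] jaw -0.9 toolx [ 0. -0. -1.] grip 0.546 F [-1.6 -0.2  2.2] j1,j6 [-0.04 -0.03]
  to (638, 89, 20.5) -> [-0.19 -0.03  0.05] yaw -0.04 or 35.96
```

View pics/c6.png

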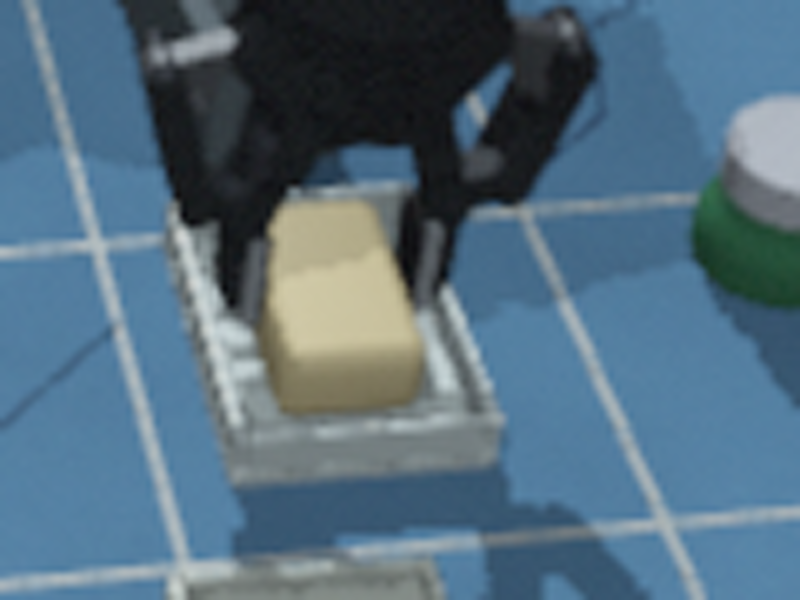

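>>> send_rows(
  rows="0.6 0 0 0 0;0.63 0 0 0 0;0.63 0 0 0 0;0.65 -1.5 0 0 0;0.7 -4 0 0 0;0.7 -8 0 0 0;0.5 -13 0 0 0;0.5 -13 0 0 0",
  grip_force=30,
)

```text
time_s: 21.05
eef_pos: [640.3, 89.3, 157.0]
ee_rot: [0.712, 0.005, 0.702, -0.006]
force: [1.1, -0.0, 0.4]
grip_width: 0.497
```

```bash
python3 - <<'E'
from h import *
go((455,292,140),jaw=20)
s=capture("side");save(s,"c7.png",(230,60,390,180))
t=capture("top"); 
f=lambda u,v,z: ray(t,190+u/5-.5,90+v/5-.5,z).round(1)
c=[f(*q,12) for q in [(340,197),(646,204),(335,362),(641,370)]];print(np.round(c,1).tolist(),np.mean(c,0))
im=t["pixels"]; hsv=cv2.cvtColor(im,cv2.COLOR_RGB2HSV); m=(hsv[:,:,0]<20)&(hsv[:,:,1]>110); m[:, 180:]=0; m[:170]=0; m[250:]=0
ys,xs=np.nonzero(m); P=np.array([ray(t,x,y,8)[:2] for x,y in zip(xs,ys)]); print(len(xs),P.min(0).round(),P.max(0).round())
a=np.radians(18); 
save(t,"c7t.png",(100,170,180,230))
E
```

```text
t 21.05 pos [640.3  89.3 157. ] jaw -0.9 toolx [ 0.014 -0.001 -1.   ] grip 0.497 F [ 1.1 -0.   0.4] j1,j6 [-0.04 -0.03]
  to (455, 292, 140) -> [  1.44  19.99 -18.86] yaw -4.18 or 31.82
[[647.6, -14.9, 12.0], [644.5, -164.2, 12.0], [566.7, -12.7, 12.0], [563.2, -161.4, 12.0]] [605.5 -88.3  12. ]
192 [425. 284.] [502. 312.]
```

View pics/c7.png

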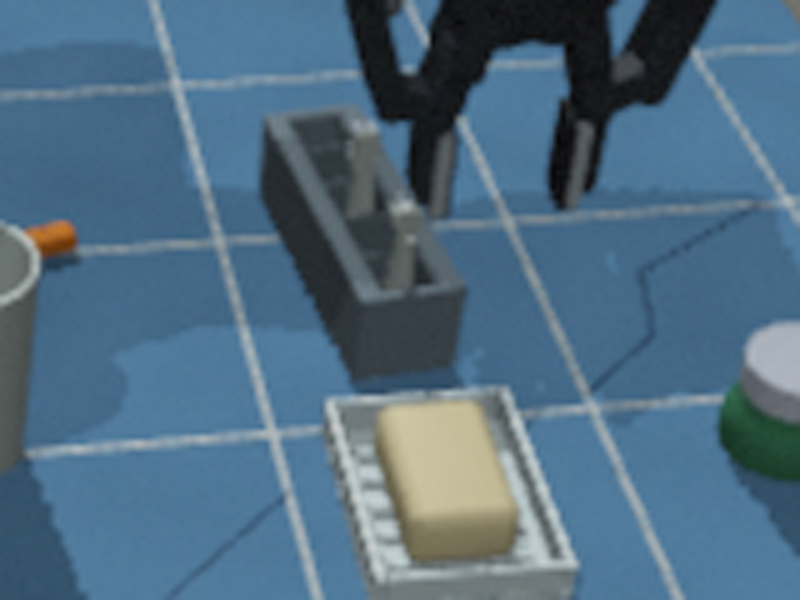

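View pics/c7t.png

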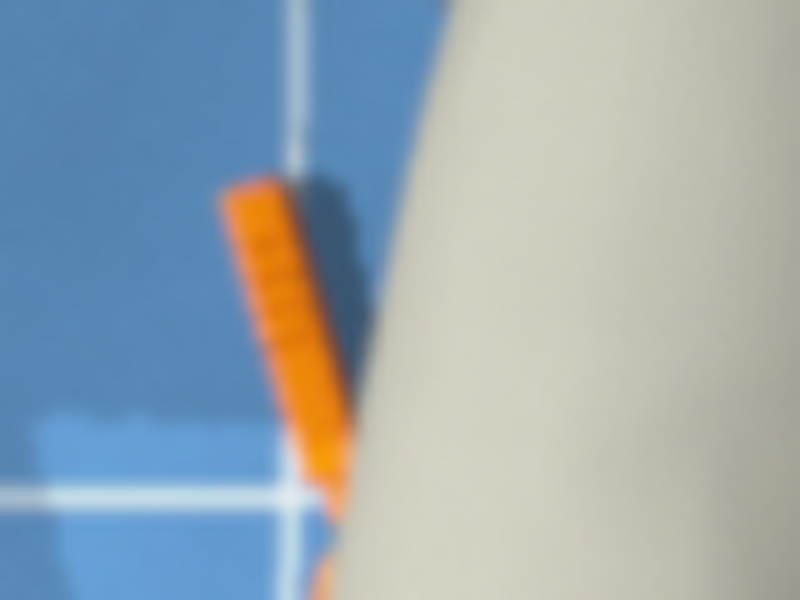

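```bash
python3 - <<'E'
from h import *
t=capture("top")
f=lambda x,y,z: ray(t,102+(x-290)/290*64-.5,180+y/290*64-.5,z)[:2]
A=f(396,37,10); B=f(458,258,5); print("end",A,"ring end",B,np.linalg.norm(B-A))
d=(B-A)/np.linalg.norm(B-A); print("dir deg",np.degrees(np.arctan2(d[1],d[0])),"origin",(A+B)/2,"grip",(A+B)/2-16*d)
g=lambda x,y,z: ray(t,100+x/10-.5,170+y/10-.5,z)[:2]
A2=g(247,187,10);print("end2",A2,"handle mid near",g(310,395,10), "dir",np.degrees(np.arctan2(*(g(310,395,10)-A2)[::-1])))
go((455,292,140),jaw=0)
E
```

```text
end [503.06115032 307.21312479] ring end [384.83619792 273.09474159] 123.04959748124386
dir deg -163.90245868821114 origin [443.94867412 290.15393319] grip [459.32133098 294.59030797]
end2 [501.75421167 308.87584779] handle mid near [451.2766297  292.57429148] dir -162.10232134790695
t 21.2 pos [637.1  89.2 148.5] jaw -0.9 toolx [-0. -0. -1.] grip 0.501 F [-0.7 -1.2 -0.5] j1,j6 [-0.04 -0.03]
  to (455, 292, 140) -> [  0.85  19.99 -18.52] yaw -0.18 or 35.82
```

>>> send_rows(
  rows="0.5 0.5 20.3 -18.1 14.4;0.5 0.5 20.3 -18.1 14.4;0.5 0.5 20.3 -18.1 14.4;0.5 0.5 20.3 -18.1 14.4;0.5 0.5 20.3 -18.1 14.4;0.5 0.5 20.3 -18.1 14.4;0.5 0.5 20.3 -18.1 14.4;0.5 0.5 20.3 -18.1 14.4;0.5 0.5 20.3 -18.1 14.4;0.5 0.5 20.3 -18.1 14.4;0.5 0.5 20.3 -18.1 14.4;0.5 0.5 20.3 -18.1 14.4",
)

```text
time_s: 22.4
eef_pos: [459.4, 294.9, 142.9]
ee_rot: [0.569, 0.419, 0.569, -0.42]
force: [0.8, 0.1, 0.4]
grip_width: 0.499
```

```bash
python3 - <<'E'
from h import *
go((459,294.5,40),(459,294.5,3),jaw=-73)
s=capture("side");save(s,"d1.png",(170,40,330,160))
E
```

```text
t 22.4 pos [459.4 294.9 142.9] jaw -72.8 toolx [-0.001 -0.    -1.   ] grip 0.499 F [0.8 0.1 0.4] j1,j6 [0.36 1.63]
  to (459, 294.5, 40) -> [10.29 -0.04  0.03] yaw 0.04 or -35.96
  to (459, 294.5, 3) -> [13.99 -0.03  0.03] yaw 0.04 or -35.96
```

View pics/d1.png

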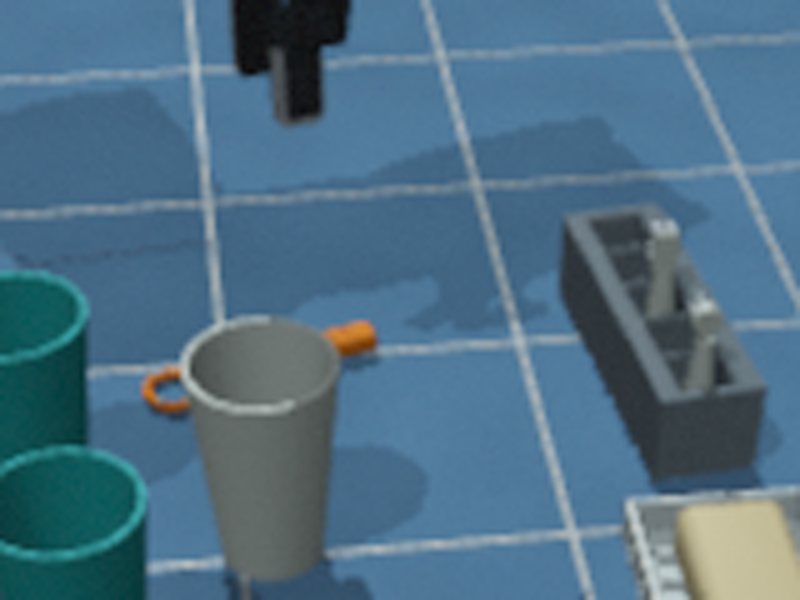

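>>> send_rows(
  rows="0.5 4 0 0 0;0.5 8 0 0 0;0.5 11.5 0 0 0;0.5 13.4 0 0 0;0.5 13.9 0 0 0;0.5 13.9 0 0 0;0.3 13.9 0 0 0;0.1 13.9 0 0 0;0.1 13.9 0 0 0;0.1 13.9 0 0 0;0.1 13.9 0 0 0",
)

```text
time_s: 23.55
eef_pos: [460.3, 295.3, 5.7]
ee_rot: [0.569, 0.421, 0.568, -0.419]
force: [-0.8, -0.0, 7.6]
grip_width: 0.171
```

>>> send_rows(
  rows="0.1 -1.5 0 0 0;0.1 -4 0 0 0;0.1 -8 0 0 0;0.1 -12 0 0 0;0.1 -13.5 0 0 0;0.1 -13.5 0 0 0;0.1 -13.5 0 0 0",
)

```text
time_s: 24.25
eef_pos: [459.2, 294.9, 138.7]
ee_rot: [0.569, 0.42, 0.569, -0.42]
force: [0.0, 0.7, -0.9]
grip_width: 0.177
```

```bash
python3 - <<'E'
from h import *
go((606,-72.3,135),jaw=-1.4)
s=capture("side");save(s,"d2.png",(170,0,330,120))
t=capture("top");save(t,"d2t.png",(80,150,200,240))
E
```

```text
t 24.25 pos [459.2 294.9 138.7] jaw -72.9 toolx [-0.001 -0.    -1.   ] grip 0.177 F [ 0.   0.7 -0.9] j1,j6 [0.36 1.63]
  to (606, -72.3, 135) -> [ 0.37  3.23 39.41] yaw -14.3 or 21.7
```

View pics/d2.png

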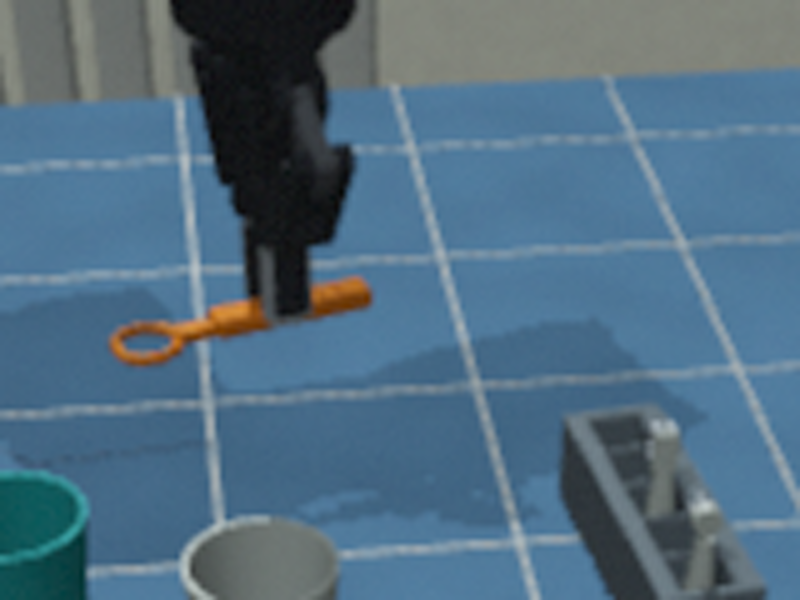

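View pics/d2t.png

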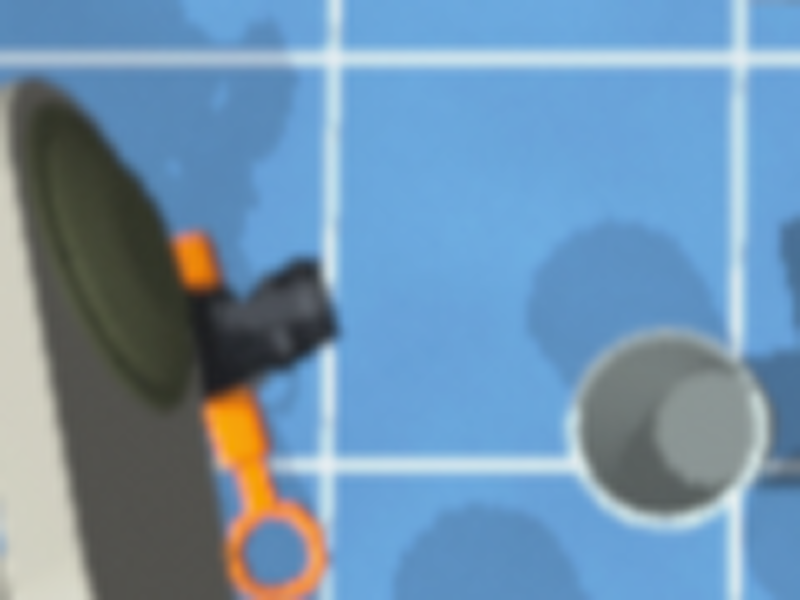

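>>> send_rows(
  rows="0.1 0 0.1 1.5 -0.7;0.1 0 0.4 5 -2;0.1 0 0.8 9.5 -3.5;0.1 0 1.2 14 -5;0.1 0 1.6 18.5 -6.5;0.1 0 2 23 -8;0.1 0 2.3 27.5 -9.6;0.1 0 2.7 32 -11.2;0.1 0 3 36 -12.8;0.1 0 3.2 38.5 -14;0.1 0 3.2 39.4 -14.3;0.1 0 3.2 39.4 -14.3",
)

```text
time_s: 25.55
eef_pos: [605.7, -73.3, 137.7]
ee_rot: [0.706, 0.009, 0.708, -0.009]
force: [0.1, 0.6, -0.3]
grip_width: 0.174
```

>>> send_rows(
  rows="0.1 0 0 0 0;0.1 0 0 0 0",
)

```text
time_s: 25.75
eef_pos: [605.7, -71.2, 138.9]
ee_rot: [0.707, 0.009, 0.707, -0.008]
force: [0.4, 0.2, -0.4]
grip_width: 0.169
```

```bash
python3 - <<'E'
from h import *
go((606,-72.3,50),(606,-72.3,10),jaw=-1.4)
s=capture("side");save(s,"d3.png",(230,130,390,250))
t=capture("top");save(t,"d3t.png",(220,90,340,180))
f=lambda x,y,z: ray(t,80+x/6.667-.5,150+y/6.667-.5,z).round(1)
print("cup rim c",f(670,428,100)," base",f(712,428,3))
E
```

```text
t 25.75 pos [605.7 -71.2 138.9] jaw -1.4 toolx [-0.001  0.    -1.   ] grip 0.169 F [ 0.4  0.2 -0.4] j1,j6 [-0.31 -0.28]
  to (606, -72.3, 50) -> [ 8.89 -0.12  0.04] yaw 0.0 or -36.0
  to (606, -72.3, 10) -> [12.89 -0.12  0.04] yaw 0.0 or -36.0
cup rim c [440.5 156.7 100. ]  base [440.3 158.1   3. ]
```

View pics/d3.png

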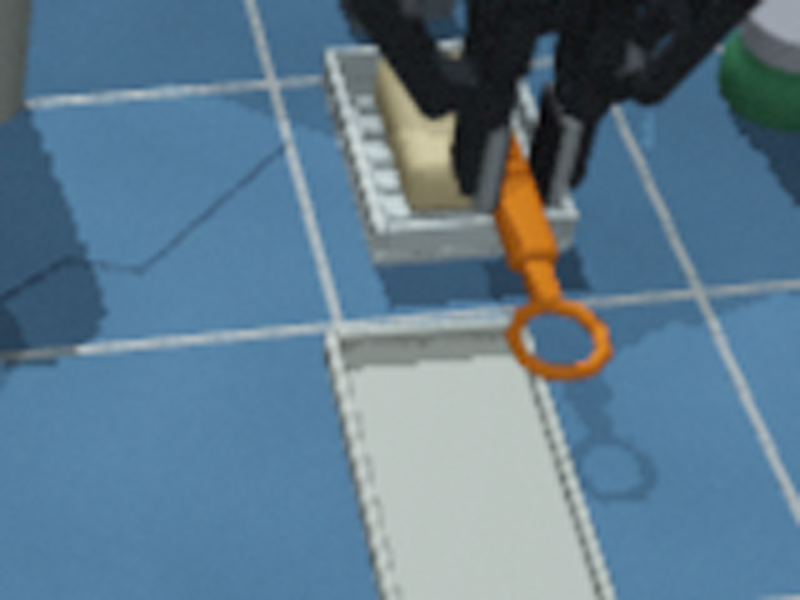

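View pics/d3t.png

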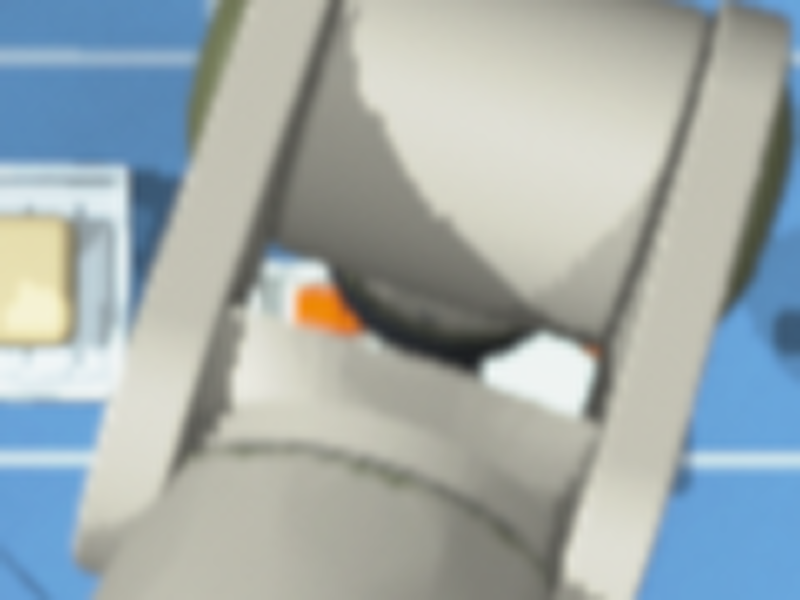

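>>> send_rows(
  rows="0.1 3 -0.1 0 0;0.1 7 -0.1 0 0;0.1 9.5 -0.1 0 0;0.1 10.5 -0.1 0 0;0.1 10.5 -0.1 0 0;0.1 10.5 -0.1 0 0",
)

```text
time_s: 26.45
eef_pos: [606.8, -73.2, 35.8]
ee_rot: [0.708, 0.008, 0.706, -0.009]
force: [0.3, -0.2, 0.3]
grip_width: 0.17
```

```bash
python3 - <<'E'
from h import *
go((606,-72.3,10),jaw=-1.4)
s=capture("side");save(s,"d4.png",(260,150,380,240))
f=lambda x,y,z: ray(s,260+x/6.667-.5,150+y/6.667-.5,z).round(1)
E
```

```text
t 26.45 pos [606.8 -73.2  35.8] jaw -1.4 toolx [ 0.002 -0.001 -1.   ] grip 0.17 F [ 0.3 -0.2  0.3] j1,j6 [-0.31 -0.29]
  to (606, -72.3, 10) -> [ 2.58  0.08 -0.09] yaw 0.0 or -36.0
```

View pics/d4.png

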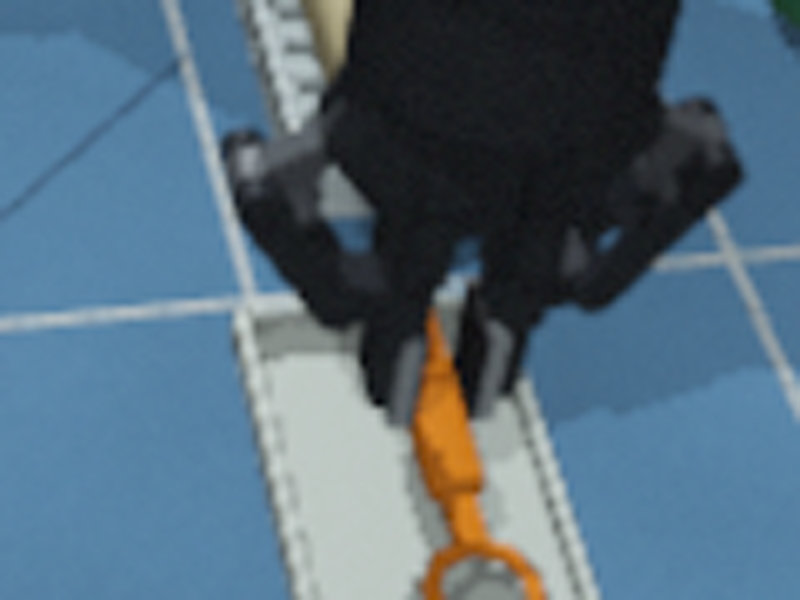

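>>> send_rows(
  rows="0.1 1 0.1 0 0;0.1 1.8 0.1 0 0;0.1 2.2 0.1 0 0;0.1 2.4 0.1 0 0;0.1 2.5 0.1 0 0;0.1 2.5 0.1 0 0",
)

```text
time_s: 27.1
eef_pos: [606.1, -72.1, 9.7]
ee_rot: [0.707, 0.009, 0.707, -0.009]
force: [-1.3, 1.3, 3.1]
grip_width: 0.174
```

```bash
python3 - <<'E'
from h import *
go((606,-72.3,10),jaw=-1.4)
s=capture("side");save(s,"d5.png",(260,150,380,240))
E
```

```text
t 27.1 pos [606.1 -72.1   9.7] jaw -1.4 toolx [ 0. -0. -1.] grip 0.174 F [-1.3  1.3  3.1] j1,j6 [-0.31 -0.29]
  to (606, -72.3, 10) -> [-0.03 -0.02 -0.01] yaw 0.0 or -36.0
```

View pics/d5.png

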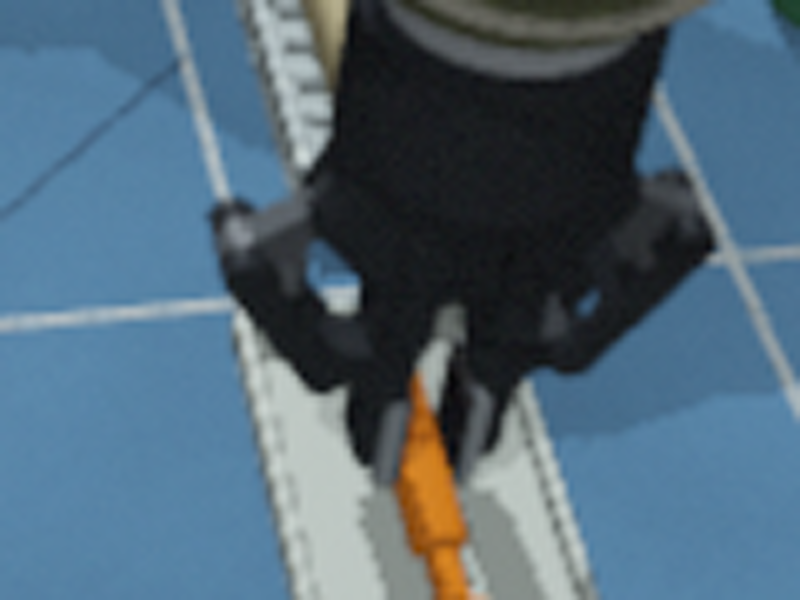

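Touching the tray floor lightly (3 N). Release and rise.

>>> send_rows(
  rows="0.25 0 0 0 0;0.32 0 0 0 0;0.32 0 0 0 0;0.32 -2 0 0 0;0.32 -5 0 0 0;0.5 -9 0 0 0;0.5 -13 0 0 0;0.9 -17 0 0 0;0.9 -17 0 0 0",
)

```text
time_s: 28.05
eef_pos: [608.1, -72.7, 185.2]
ee_rot: [0.711, 0.007, 0.704, -0.01]
force: [-0.1, -0.9, 0.4]
grip_width: 0.825
```

```bash
python3 - <<'E'
from h import *
go((440.5,157.5,190),jaw=90)
s=capture("side");save(s,"d6.png",(200,50,420,215))
save(s,"d6b.png",(280,180,400,330))
E
```

```text
t 28.05 pos [608.1 -72.7 185.2] jaw -1.4 toolx [ 0.01  -0.003 -1.   ] grip 0.825 F [-0.1 -0.9  0.4] j1,j6 [-0.31 -0.29]
  to (440.5, 157.5, 190) -> [ -0.72  22.61 -17.31] yaw 17.72 or -18.28
```

View pics/d6b.png

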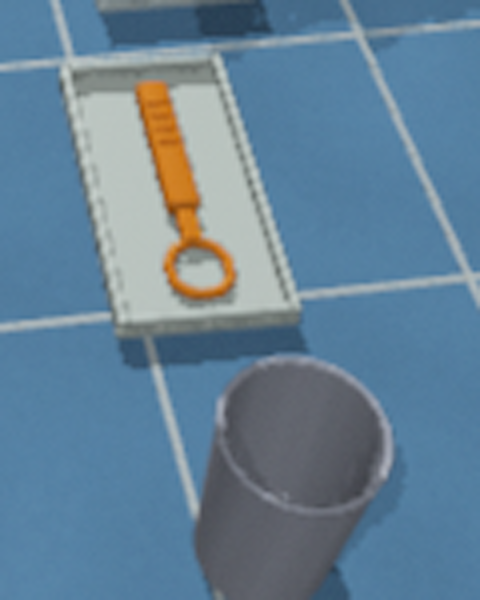

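>>> send_rows(
  rows="1 -0.7 22.6 -17.3 13.7;1 -0.7 22.6 -17.3 13.7;1 -0.7 22.6 -17.3 13.7;1 -0.7 22.6 -17.3 13.7;1 -0.7 22.6 -17.3 13.7;1 -0.7 22.6 -17.3 13.7;1 -0.7 22.6 -17.3 13.7;1 -0.7 22.6 -17.3 13.7;1 -0.7 22.6 -17.3 13.7;1 -0.7 22.6 -17.3 13.7;1 -0.7 22.6 -17.3 13.7",
  grip_force=25,
)

```text
time_s: 29.2
eef_pos: [438.5, 157.8, 185.8]
ee_rot: [0.58, 0.404, 0.58, -0.404]
force: [0.2, -0.0, 0.6]
grip_width: 1.0
```

```bash
python3 - <<'E'
from h import *
go((440.5,157.5,110),(440.5,157.5,57),jaw=-70)
s=capture("side");save(s,"e1.png",(140,30,300,150))
E
```

```text
t 29.2 pos [438.5 157.8 185.8] jaw -69.7 toolx [-0.001 -0.    -1.   ] grip 1.0 F [ 0.2 -0.   0.6] j1,j6 [0.09 1.31]
  to (440.5, 157.5, 110) -> [7.58 0.18 0.1 ] yaw 0.05 or -35.95
  to (440.5, 157.5, 57) -> [12.88  0.19  0.1 ] yaw 0.05 or -35.95
```

View pics/e1.png

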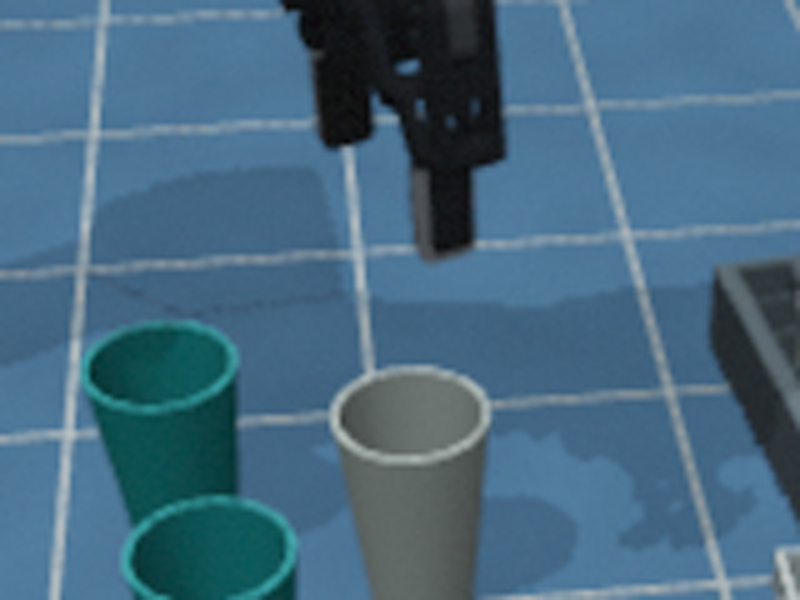

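>>> send_rows(
  rows="1 3 0.2 0.1 0;1 6 0.2 0.1 0;1 7.5 0.2 0.1 0;1 7.5 0.2 0.1 0;1 7.5 0.2 0.1 0",
)

```text
time_s: 29.75
eef_pos: [441.1, 157.7, 111.8]
ee_rot: [0.58, 0.405, 0.58, -0.405]
force: [0.2, -0.5, 0.3]
grip_width: 0.999
```

```bash
python3 - <<'E'
from h import *
go((440.5,157.5,57),jaw=-70)
s=capture("side");save(s,"e2.png",(140,30,300,150))
E
```

```text
t 29.75 pos [441.1 157.7 111.8] jaw -69.9 toolx [ 0.  0. -1.] grip 0.999 F [ 0.2 -0.5  0.3] j1,j6 [0.09 1.31]
  to (440.5, 157.5, 57) -> [ 5.48 -0.07 -0.  ] yaw 0.03 or -35.97
```

View pics/e2.png

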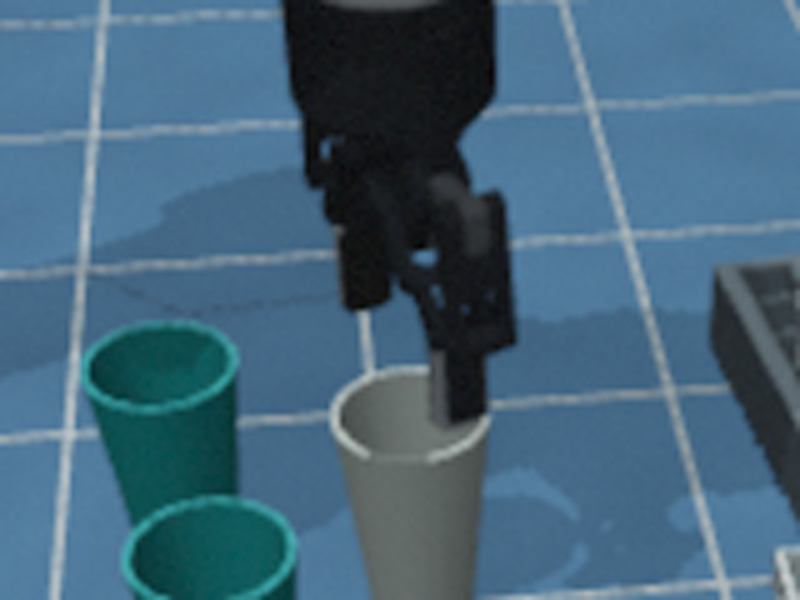

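```bash
python3 - <<'E'
from h import *
s=capture("side")
f=lambda x,y,z: ray(s,140+x/5-.5,30+y/5-.5,z).round(1)
print("front finger tip",f(432,420,124),f(453,427,124),f(488,420,124)," rear tip",f(345,300,124),f(390,300,124))
print("rim L,R,front,back",f(331,415,100),f(492,412,100),f(410,465,100),f(410,367,100))
E
```

```text
front finger tip [446.9 118.7 124. ] [454.7 113.1 124. ] [468.7 116.1 124. ]  rear tip [417.  207.9 124. ] [435.9 205.6 124. ]
rim L,R,front,back [407.1 160.4 100. ] [473.4 154.6 100. ] [437.2 122.7 100. ] [441.9 190.9 100. ]
```

>>> send_rows(
  rows="1 1.5 0 0 0;1 3 0 0 0;1 4.5 0 0 0;1 5.5 0 0 0;1 5.5 0 0 0",
)

```text
time_s: 30.35
eef_pos: [440.5, 157.7, 55.9]
ee_rot: [0.579, 0.405, 0.58, -0.405]
force: [0.6, 0.4, -0.2]
grip_width: 0.997
```

>>> send_rows(
  rows="0.9 0 0 0 0;0.8 0 0 0 0;0.7 0 0 0 0;0.6 0 0 0 0;0.6 0 0 0 0;0.6 0 0 0 0;0.6 0 0 0 0",
)

```text
time_s: 31.05
eef_pos: [441.6, 157.9, 57.5]
ee_rot: [0.58, 0.406, 0.579, -0.404]
force: [-0.5, 0.5, 6.5]
grip_width: 0.748
```

```bash
python3 - <<'E'
from h import *
go((440.5,157.5,57),jaw=-70)
s=capture("side");save(s,"e3.png",(140,30,300,150))
E
```

```text
t 31.05 pos [441.6 157.9  57.5] jaw -69.9 toolx [ 0.002  0.    -1.   ] grip 0.748 F [-0.5  0.5  6.5] j1,j6 [0.09 1.31]
  to (440.5, 157.5, 57) -> [ 0.05 -0.12  0.  ] yaw 0.02 or -35.98
```

View pics/e3.png

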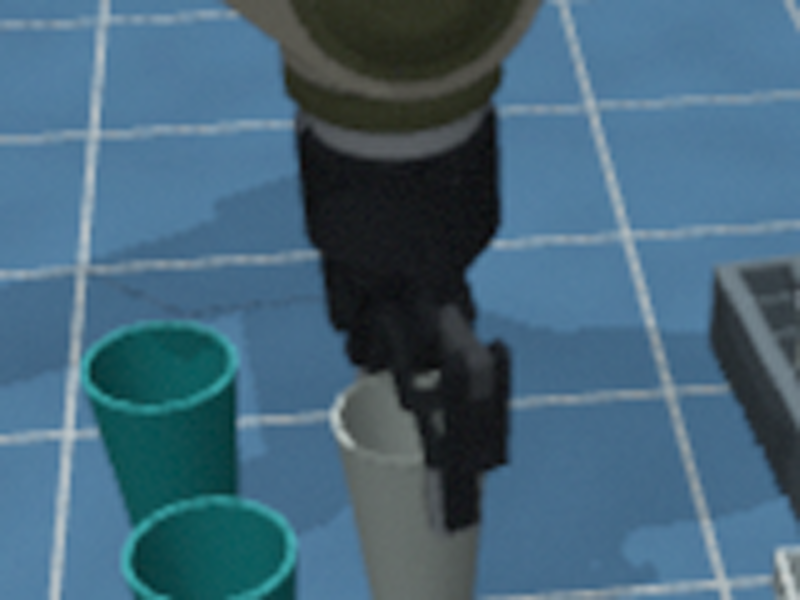

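>>> send_rows(
  rows="0.6 -1 0 0 0;0.6 -3 0 0 0;0.6 -6.5 0 0 0;0.6 -10 0 0 0;0.6 -12 0 0 0;0.6 -12.5 0 0 0;0.6 -12.5 0 0 0",
)

```text
time_s: 31.8
eef_pos: [440.8, 157.8, 181.7]
ee_rot: [0.58, 0.405, 0.579, -0.405]
force: [-0.4, 0.1, -1.0]
grip_width: 0.748
```

```bash
python3 - <<'E'
from h import *
go((598,-258,185),jaw=-70)
s=capture("side");save(s,"e4.png",(140,0,300,120)); save(s,"e4b.png",(310,250,400,340))
t=capture("top"); save(t,"e4t.png",(330,120,400,172))
E
```

```text
t 31.8 pos [440.8 157.8 181.7] jaw -69.9 toolx [ 0.001  0.    -1.   ] grip 0.748 F [-0.4  0.1 -1. ] j1,j6 [0.09 1.31]
  to (598, -258, 185) -> [-0.32  0.47 44.45] yaw 0.02 or -35.98
```

View pics/e4.png

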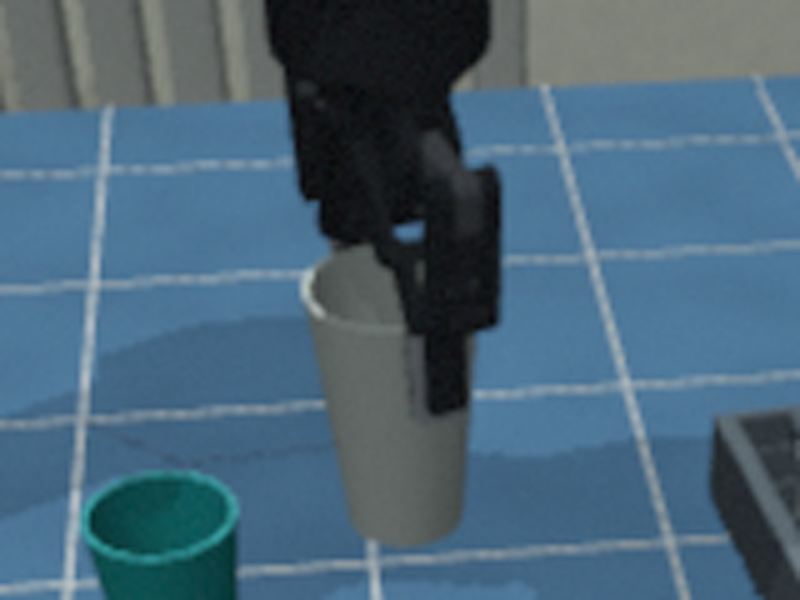

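View pics/e4t.png

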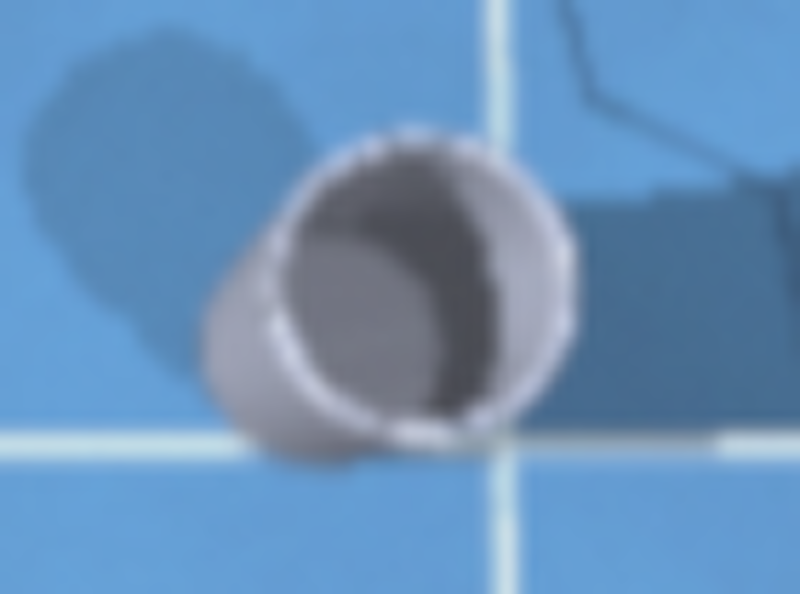

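View pics/e4b.png

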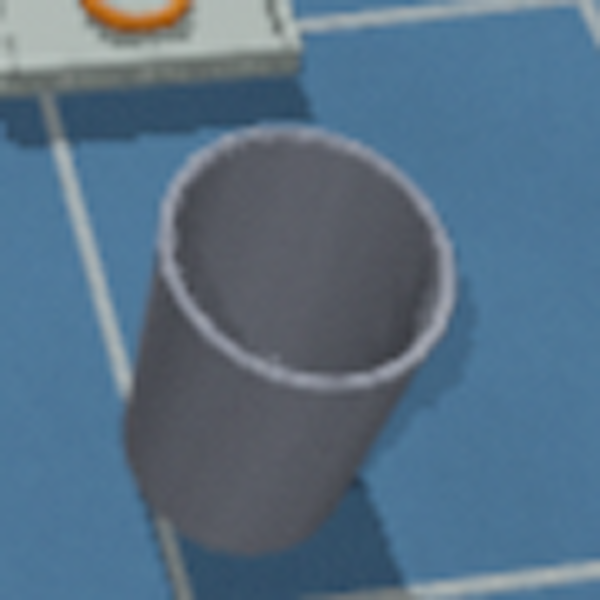

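```bash
python3 - <<'E'
from h import *
s=capture("side");t=capture("top")
print("tumbler rim top",ray(t,367.0-.5,145.1-.5,90).round(1),"side",ray(s,356.05-.5,288.55-.5,90).round(1))
for r,n in ((t,"t"),(s,"s")):
    print(n,[(np.round(q["location"]),q["confidence"]) for q in nets.spot_point(r,"tumbler")[:2]])
f=lambda x,y,z: ray(s,140+x/5-.5,0+y/5-.5,z).round(1)
print("cup base front",f(406,546,124.2),"L/R near base",f(352,520,130),f(462,520,130),"rim left",f(302,285,224))
E
```

```text
tumbler rim top [ 597.7 -261.3   90. ] side [ 596.5 -262.7   90. ]
t [(array([ 598., -262.,    0.]), 0.94)]
s [(array([ 598., -261.,    1.]), 0.63)]
cup base front [437.9 135.6 124.2] L/R near base [417.5 147.5 130. ] [461.  142.3 130. ] rim left [407.  161.5 224. ]
```

```bash
python3 - <<'E'
from h import *
go((598.5,-261.5,185),jaw=-70)
E
```

```text
t 32.1 pos [440.5 157.7 180.5] jaw -69.9 toolx [-0.002 -0.    -1.   ] grip 0.75 F [-0.3  0.4 -0.3] j1,j6 [0.09 1.31]
  to (598.5, -261.5, 185) -> [-0.47  0.43 44.8 ] yaw 0.02 or -35.98
```

>>> send_rows(
  rows="0.6 -0.5 0 1.5 0;0.6 -0.5 0 5 0;0.6 -0.5 0.1 9 0;0.6 -0.5 0.1 13.5 0;0.6 -0.5 0.2 18 0;0.6 -0.5 0.2 22.5 0;0.6 -0.5 0.3 27 0;0.6 -0.5 0.3 31.5 0;0.6 -0.5 0.4 36 0;0.6 -0.5 0.4 40 0;0.6 -0.5 0.4 43 0;0.6 -0.5 0.4 44.8 0",
)

```text
time_s: 33.3
eef_pos: [598.6, -263.8, 185.0]
ee_rot: [0.579, 0.405, 0.58, -0.406]
force: [-0.3, 0.2, -0.9]
grip_width: 0.75
```

>>> send_rows(
  rows="0.6 0 0 0 0;0.6 0 0 0 0;0.6 0 0 0 0",
)

```text
time_s: 33.6
eef_pos: [598.4, -260.5, 186.2]
ee_rot: [0.58, 0.405, 0.58, -0.405]
force: [0.1, 0.2, -0.1]
grip_width: 0.753
```

```bash
python3 - <<'E'
from h import *
go((598.5,-261.5,160),jaw=-70)
s=capture("side");save(s,"f1.png",(280,200,440,320))
E
```

```text
t 33.6 pos [ 598.4 -260.5  186.2] jaw -69.8 toolx [-0.  0. -1.] grip 0.753 F [ 0.1  0.2 -0.1] j1,j6 [-0.59  0.63]
  to (598.5, -261.5, 160) -> [ 2.62 -0.03  0.1 ] yaw 0.03 or -35.97
```

View pics/f1.png

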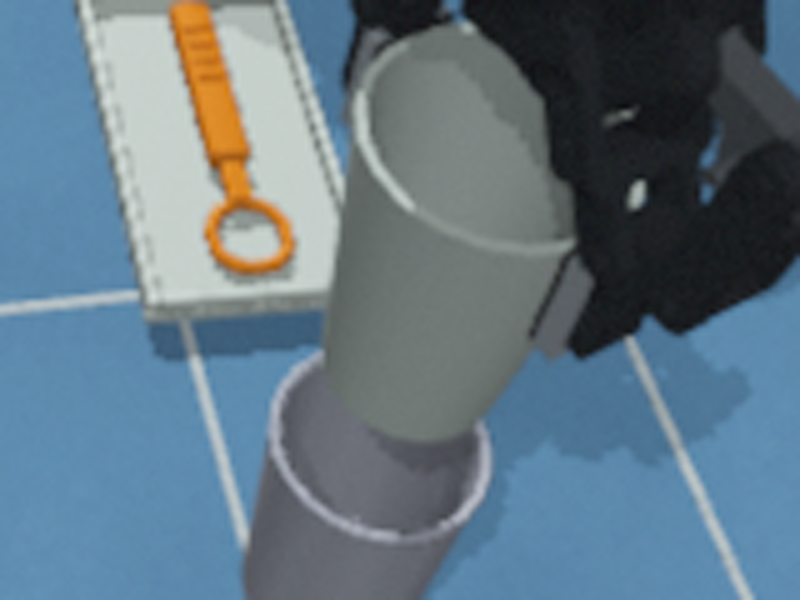

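>>> send_rows(
  rows="0.6 1 0 0.1 0;0.6 2 0 0.1 0;0.6 3 0 0.1 0;0.6 3.2 0 0.1 0;0.6 3.2 0 0.1 0",
)

```text
time_s: 34.15
eef_pos: [598.7, -262.4, 153.6]
ee_rot: [0.579, 0.405, 0.58, -0.405]
force: [-0.4, -0.4, -0.2]
grip_width: 0.748
```

```bash
python3 - <<'E'
from h import *
go((598.5,-261.5,150),jaw=-70)
s=capture("side");save(s,"f2.png",(310,220,430,310))
E
```

```text
t 34.15 pos [ 598.7 -262.4  153.6] jaw -69.9 toolx [-0.001  0.001 -1.   ] grip 0.748 F [-0.4 -0.4 -0.2] j1,j6 [-0.59  0.63]
  to (598.5, -261.5, 150) -> [ 0.36  0.01 -0.09] yaw 0.02 or -35.98
```

View pics/f2.png

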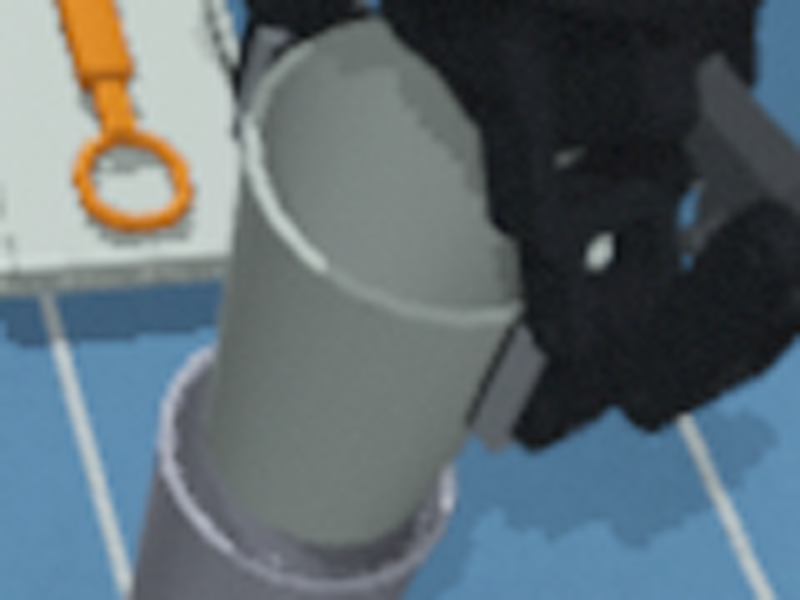

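```bash
cat >> h.py <<'E'
def ov(p,n,crop,circs):
    a,b,c,d=crop; S=min(800/(c-a),600/(d-b))
    im=cv2.resize(p["pixels"][b:d,a:c,::-1],None,fx=S,fy=S,interpolation=cv2.INTER_CUBIC)
    for (x,y,z,r,col) in circs:
        h=np.array([(proj(p,[x+r*np.cos(t),y+r*np.sin(t),z])-[a,b]+.5)*S for t in np.linspace(0,6.3,60)]).astype(int); cv2.polylines(im,[h],False,col,1)
    cv2.imwrite("pics/"+n,im)
E
python3 - <<'E'
from h import *
s=capture("side"); p=ctrl.sense()["eef_pos"]; b=p[2]-57.5
x,y=p[0]-1,p[1]
ov(s,"f3.png",(310,220,430,310),[(597.5,-261.5,90,30,(0,0,255)),(x,y,b,23,(0,255,255)),(x,y,b+100,33,(0,255,0))])
E
```

```text
(no output)
```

View pics/f3.png

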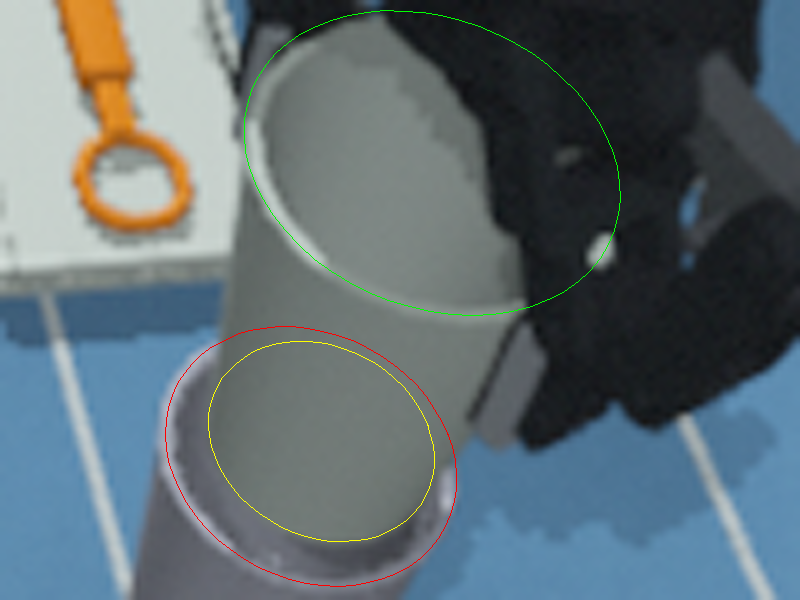

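>>> send_rows(
  rows="0.6 0.5 -0.1 -0.1 0;0.6 1.5 -0.1 -0.1 0;0.6 2.5 -0.1 -0.1 0;0.6 3.5 -0.1 -0.1 0;0.6 4.3 -0.1 -0.1 0;0.6 4.8 -0.1 -0.1 0;0.6 5 -0.1 -0.1 0;0.6 5 -0.1 -0.1 0",
)

```text
time_s: 35.05
eef_pos: [597.6, -261.9, 104.1]
ee_rot: [0.58, 0.405, 0.58, -0.405]
force: [0.5, -0.1, 0.3]
grip_width: 0.752
```

```bash
python3 - <<'E'
from h import *
go((597.6,-261.5,98.5),jaw=-70)
s=capture("side"); p=ctrl.sense()["eef_pos"]; b=p[2]-57.5
x,y=p[0]-1,p[1]
ov(s,"f4.png",(310,220,430,310),[(596.9,-261.5,90,30,(0,0,255)),(x,y,90,23+(90-b)/10,(0,255,255)),(x,y,b+100,33,(0,255,0))])
E
```

```text
t 35.05 pos [ 597.6 -261.9  104.1] jaw -69.9 toolx [-0.  0. -1.] grip 0.752 F [ 0.5 -0.1  0.3] j1,j6 [-0.59  0.63]
  to (597.6, -261.5, 98.5) -> [ 0.56  0.01 -0.04] yaw 0.02 or -35.98
```

View pics/f4.png

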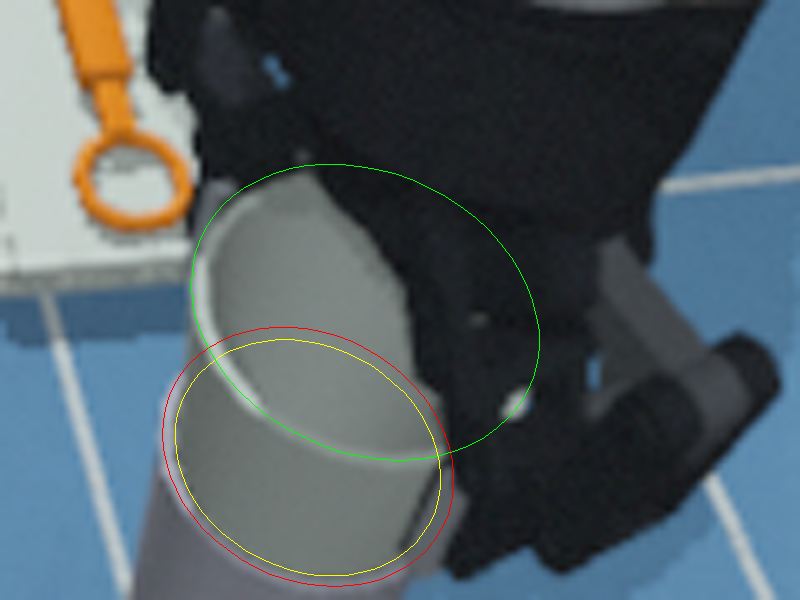

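>>> send_rows(
  rows="0.6 0.2 0 0 0;0.6 0.4 0 0 0;0.6 0.4 0 0 0;0.6 0.4 0 0 0",
)

```text
time_s: 35.5
eef_pos: [597.6, -261.9, 100.3]
ee_rot: [0.58, 0.405, 0.58, -0.405]
force: [0.1, 0.1, 0.3]
grip_width: 0.751
```

>>> send_rows(
  rows="0.6 0.1 0 0 0;0.6 0.1 0 0 0;0.6 0.1 0 0 0",
)

```text
time_s: 35.8
eef_pos: [597.6, -261.9, 99.3]
ee_rot: [0.58, 0.405, 0.58, -0.405]
force: [0.3, 0.9, -0.6]
grip_width: 0.752
```

>>> send_rows(
  rows="0.6 0.05 0 0 0;0.6 0.1 0 0 0;0.6 0.1 0 0 0;0.6 0.1 0 0 0",
)

```text
time_s: 36.2
eef_pos: [597.6, -261.9, 98.3]
ee_rot: [0.58, 0.405, 0.58, -0.405]
force: [0.5, -0.2, -0.3]
grip_width: 0.751
```

>>> send_rows(
  rows="0.6 0.05 0 0 0;0.6 0.05 0 0 0;0.6 0.05 0 0 0",
)

```text
time_s: 36.5
eef_pos: [597.7, -261.9, 97.9]
ee_rot: [0.58, 0.405, 0.58, -0.405]
force: [0.3, 0.8, 1.2]
grip_width: 0.749
```

```bash
python3 - <<'E'
from h import *
for i in range(4):
    s=capture("side"); print(ctrl.sense()["force"].round(2) if hasattr(ctrl.sense()["force"],"round") else ctrl.sense()["force"])
E
```

```text
[-0.7   0.69  0.95]
[0.52 0.89 0.48]
[-0.19  1.3   1.  ]
[ 0.95 -0.24  1.71]
```

Light contact (about 1 N). Opening slowly, then straight up.

>>> send_rows(
  rows="0.78 0 0 0 0;0.82 0 0 0 0;0.87 0 0 0 0;0.93 0 0 0 0;1 0 0 0 0;1 0 0 0 0;1 -1 0 0 0;1 -3 0 0 0;1 -6 0 0 0;1 -10 0 0 0;1 -14 0 0 0;1 -14 0 0 0",
)

```text
time_s: 37.9
eef_pos: [599.1, -262.8, 245.1]
ee_rot: [0.584, 0.405, 0.576, -0.405]
force: [-0.3, -0.7, 0.7]
grip_width: 0.999
```

```bash
python3 - <<'E'
from h import *
go((500,-350,260),jaw=-70)
s=capture("side"); 
ov(s,"g1.png",(300,210,440,315),[(596.9,-261.5,90,30,(0,0,255)),(596.9,-261.5,140,33,(0,255,0))]); save(s,"g1r.png",(300,210,440,315))
E
```

```text
t 37.9 pos [ 599.1 -262.8  245.1] jaw -69.9 toolx [ 0.01  -0.006 -1.   ] grip 0.999 F [-0.3 -0.7  0.7] j1,j6 [-0.59  0.63]
  to (500, -350, 260) -> [ -1.53 -12.29   4.8 ] yaw 0.02 or -35.98
```

View pics/g1.png

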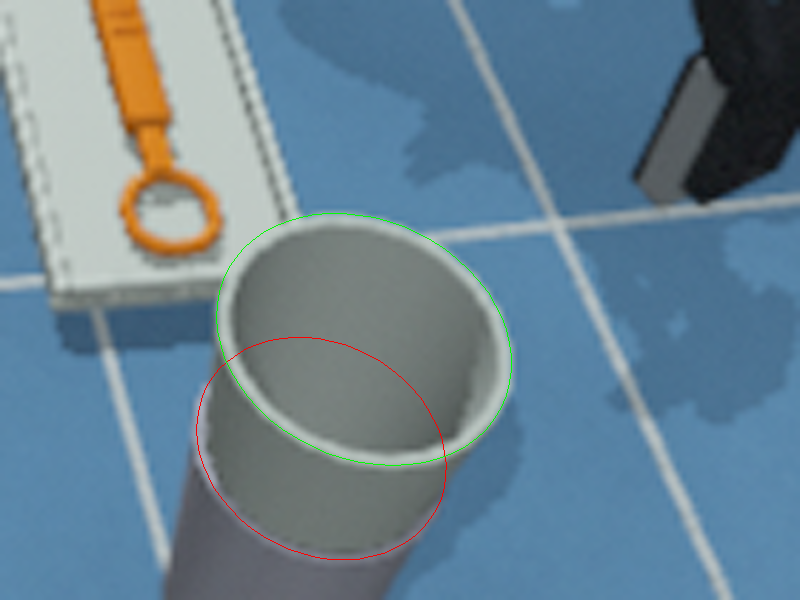

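>>> send_rows(
  rows="1 -3 -12 5 0;1 -3 -20 5 0;1 -3 -28 5 0;1 -3 -28 5 0;1 -3 -28 5 0;1 -3 -28 5 0;1 -3 -28 5 0;1 -3 -28 5 0;1 -3 -28 5 0;1 -3 -28 5 0",
)

```text
time_s: 38.95
eef_pos: [352.8, -404.4, 267.4]
ee_rot: [0.58, 0.405, 0.58, -0.404]
force: [0.6, 0.9, 0.4]
grip_width: 0.996
```

```bash
python3 - <<'E'
from h import *
go((500,-350,260))
s=capture("side"); save(s,"h1.png",(0,0,512,384)); save(capture("top"),"h1t.png",(0,0,512,384))
E
```

```text
t 38.95 pos [ 352.8 -404.4  267.4] jaw -69.8 toolx [-0.     0.001 -1.   ] grip 0.996 F [0.6 0.9 0.4] j1,j6 [-1.07  0.15]
  to (500, -350, 260) -> [ 0.74 15.7  -0.02] yaw 0.0 or 0.0
```

View pics/h1.png

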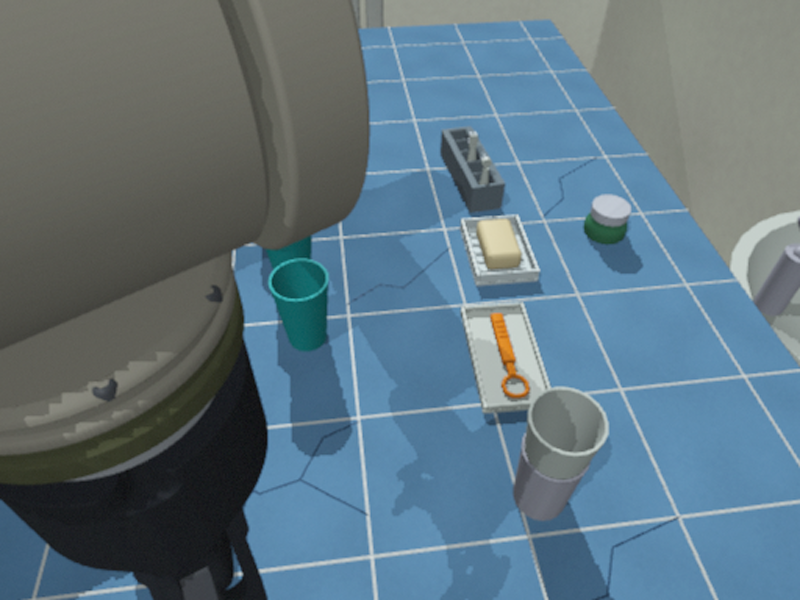

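View pics/h1t.png

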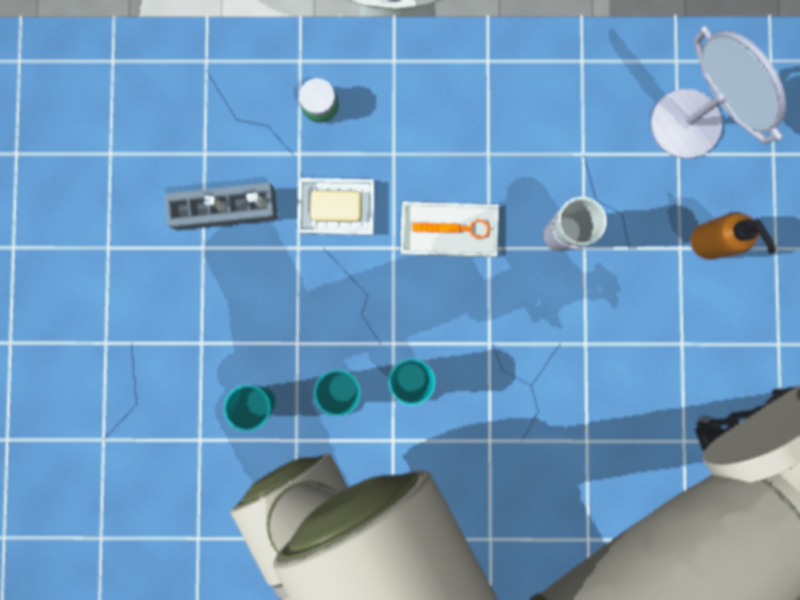

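Everything is in place: heads in the stand at (210,201) and (257,198), soap in its box at (335,206), cleaner in the tray at (450,228), cup nested in the upright tumbler at (580,221), and the turquoise cups have not moved.

```bash
python3 -c "
from h import *
print(workorder.finish_job(), ctrl.sense()['time_s'])"
```

```text
the job is handed in; nothing more can be done
the job is handed in; nothing more can be done
```

I finished the job in the order asked and handed it in at about 39 s on the robot clock (limit 134 s).

- **Brush heads:** both stand upright, foot down, in separate slots of the stand. The round one is in the slot nearest the soap box and the oval one is in the middle slot.
- **Soap and tongue cleaner:** the soap lies flat on the ribs of the soap box, and the tongue cleaner lies flat in the ceramic tray.
- **Rinse cup:** I lowered it into the tumbler in steps of about 1 mm or less until the wrist showed about 1 N, then released it. An overlay on the side picture puts its underside 40 mm above the tumbler's, with both upright.

The last top and side pictures show everything in place, the turquoise cups unmoved and the gripper clear of everything. No check failed. The highest wrist force I read was about 8 N; I only had readings at the end of each move. `finish_job()` gave no verdict.

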